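# Find the comb leaf that meshes with a jack spindle

### The job

Find which of the three comb leaves on the rubber mat has the pitch of the front spindle in the stand (the one nearest the robot): set the leaves on its thread one by one, gently, near its middle, sliding along the thread to feel for the grooves. Feel the one that fits fully home before you let go, and leave it there, sitting level with its teeth fully in the thread; the leaves that do not fit, or were not needed, end up standing upright on the mat. Never press or bang a leaf hard on a spindle (stay well under 40 N), and leave everything else where it is.

Things in the scene. Friction and masses are not known exactly. Their poses are not given: they have to be found in the camera images.
- front_crest (a point): Point on the crest line (top) of the front spindle at the middle of the stand's length, 84 mm above the bench; axes as the stand, y along the spindle. A leaf fully home has its origin 30 mm below this height; with teeth only resting on the crests, 25 mm below. Any place within 35 mm along y will do.
- stand: Fixed grey steel stand, 300 (x) x 270 (y) mm, origin at the centre of its underside, yaw up to 0.2 rad. Carries three spindles along its y, axes 65 mm above the bench, in rows at x = -100 (front, nearest the robot), 0 and +100 mm, in forks at y = +-115 mm (tops at 75 mm).
- mat: Fixed black rubber mat, 340 (x) x 170 (y) x 4 mm thick, origin at the centre of its underside. The three leaves start standing on it in a row along its x, about 100 mm apart.
- leaf_1: One of three steel comb leaves alike but for tooth spacing (not told). Origin amid its 4 feet, at floor level; z up, y along the teeth. Blade 8 (x) x 90 (y) mm, lower edge z = 30, top z = 50; square teeth 4 mm wide, 5 mm long (tips z = 25), evenly about y = 0. At y = +-40 a 10 mm yoke, 55 mm across x: two heavy legs 43 mm apart inside straddle the spindle and stand on the mat. About 0.16 kg.
- leaf_2: One of three steel comb leaves alike but for tooth spacing (not told). Origin amid its 4 feet, at floor level; z up, y along the teeth. Blade 8 (x) x 90 (y) mm, lower edge z = 30, top z = 50; square teeth 4 mm wide, 5 mm long (tips z = 25), evenly about y = 0. At y = +-40 a 10 mm yoke, 55 mm across x: two heavy legs 43 mm apart inside straddle the spindle and stand on the mat. About 0.16 kg.
- leaf_3: One of three steel comb leaves alike but for tooth spacing (not told). Origin amid its 4 feet, at floor level; z up, y along the teeth. Blade 8 (x) x 90 (y) mm, lower edge z = 30, top z = 50; square teeth 4 mm wide, 5 mm long (tips z = 25), evenly about y = 0. At y = +-40 a 10 mm yoke, 55 mm across x: two heavy legs 43 mm apart inside straddle the spindle and stand on the mat. About 0.16 kg.
- leaf_1_tab (a point): Grip tab on top of the leaf of that name, 10 (x) x 30 (y) mm, from z = 50 to 82 mm over the leaf's feet; this point lies in its middle, 70 mm above the feet. Pinch it across x from above. Axes as the leaf.
- leaf_2_tab (a point): Grip tab on top of the leaf of that name, 10 (x) x 30 (y) mm, from z = 50 to 82 mm over the leaf's feet; this point lies in its middle, 70 mm above the feet. Pinch it across x from above. Axes as the leaf.
- leaf_3_tab (a point): Grip tab on top of the leaf of that name, 10 (x) x 30 (y) mm, from z = 50 to 82 mm over the leaf's feet; this point lies in its middle, 70 mm above the feet. Pinch it across x from above. Axes as the leaf.
- spindle_1: One of three fixed steel jack spindles, alike but for pitch (not told, 9 to 15 mm). Origin on its axis at mid-length, y along it. Crests 38 mm diameter, roots 26, threaded over 190 mm, plain ends. Square ridges nearly straight round it, grooves 6 mm wide and deep; where the grooves lie along it is not told and must be felt.
- spindle_2: One of three fixed steel jack spindles, alike but for pitch (not told, 9 to 15 mm). Origin on its axis at mid-length, y along it. Crests 38 mm diameter, roots 26, threaded over 190 mm, plain ends. Square ridges nearly straight round it, grooves 6 mm wide and deep; where the grooves lie along it is not told and must be felt.
- spindle_3: One of three fixed steel jack spindles, alike but for pitch (not told, 9 to 15 mm). Origin on its axis at mid-length, y along it. Crests 38 mm diameter, roots 26, threaded over 190 mm, plain ends. Square ridges nearly straight round it, grooves 6 mm wide and deep; where the grooves lie along it is not told and must be felt.
- hex_nut: Loose dark steel hex nut, about 48 mm across and 20 mm high, lying on the bench before the gap between mat and stand; origin at the centre of its underside. Bystander, leave it where it is.
- tape_roll: Loose cardboard ring, 96 mm across, 30 mm high, origin at the centre of its underside. Bystander, leave it where it is.
- drink_bottle: Loose brown bottle, 72 mm diameter, 200 mm high, origin at the centre of its underside. Bystander, leave it where it is.
- cup: Loose white mug, 76 mm diameter, 85 mm high, origin at the centre of its underside. Bystander, leave it where it is.
- wrench: Loose steel wrench, 200 mm long, lying flat. Bystander, leave it where it is.
- carton: Loose cardboard box, 110 x 80 x 60 mm high, origin at the centre of its underside. Bystander, leave it where it is.
There are look-alikes about, which are no part of the job. Leave any turquoise look-alike of the leaf_2 alone. Leave any blue look-alike of the leaf_3 alone.

How it is judged:
By the outcome, as a careful person would: the job done as asked, in the order asked, and still so for the second after the job is handed in, with the robot touching nothing.
It also fails if it takes over 72 s, if anything falls off the work surface, if the arm or the gripper's body presses on something with over 40 N, if the wrist force passes 120 N, or if a joint passes its speed limit or range.

### The arm

A 6-joint arm with a two-finger parallel gripper is mounted at the origin on the work surface. World frame = base frame: x ahead of the robot, y to its left, z up, the work surface at z = 0. Lengths are in mm, angles in rad, forces in N, time in s.
With the tool pointing down it reaches from about 350 to 875 mm from the base axis. Payload 4.2 kg.
Tool frame: the origin (TCP) lies midway between the tips of the shut fingers; the grasp point (between the pads) lies 19 mm behind it; y points along the fingers, x is the direction in which the jaws open and shut, and the axes are right-handed (so a half turn about y gives the same grasp; the last joint's range is limited). The gripper opens to 85 mm and grips with 20 to 120 N. Pads are 22 mm wide; open, the fingers measure 114 mm over their backs; the gripper's body (76 mm by 85 mm) begins 54 mm behind the grasp point. The pads swing forward as they close: fully open they stand 13 mm farther back than shut.
Start: joints at [-1.047, 0.385, 0.008, 0, -1.194, -0.259], TCP at [163.589, -603.19, 200.512] pointing down, gripper open.
Joint ranges: [-3.14, 3.14], [-1.21, 2.06], [-1.07, 1.41], [-3.16, 2.05], [-2.99, -0.16], [-3.1, 3.1]. Speed limits (rad/s): [2.79, 2.79, 3.14, 3.14, 3.14, 3.14].

### API

Orientations are given as a unit quaternion [x, y, z, w].
In Python, from bench import read_state, get_image, job_done gives the robot as it stands.
- The arm moves only by the tool play_rows, never from a script. Its argument "series" is a list of rows, each a list of 7 numbers: the shift along the tool's x, y, z in m, then the turn, a rotation vector about the tool's x, y, z in rad, then the finger opening in m, from 0 to 0.0854. In form: [[x, y, z, wx, wy, wz, claw], ...]. A call has 1 to 10 rows; each row shifts and turns the pose as measured when the row begins, along the tool's axes as they then stand; what a row does not reach is not made up. A row lasts 1/10 s, in which the tool goes at most 50 mm and 8.59 degrees, less where a joint would pass 70% of its speed; a pose out of reach is approached as far as the arm can. A call with a gripper value outside its range is refused whole. The fingers move at their own pace and stop on an object; the grip force is fixed at half the most. Time passes only in rows, so rows that do not move let the fingers close. It gives the time, the measured TCP pose, the force and the opening at its end, in the units of the state.
- read_state(): the state, without advancing time (a new reading comes with each control period).
- get_image(name): name is "scene" or "top" or "wrist"; returns a dict with "color" (400x640x3 uint8, red, green, blue), "intrinsics" (3x3 intrinsics, pixels), "origin" and "orientation" of the camera in the world. Camera axes: x right, y down, z forward; pixel columns grow to the right and rows downward; lengths in mm; the calibration is good to about 2 mm. The wrist camera is an equidistant fisheye: a pixel r from the principal point sees the ray r / f radians off the axis. A picture is of the moment at which its call begins. There is no depth.
- job_done(): hands the job in, once; it reports no verdict.
The state is a dict: "clock": time; "joints": joint angles; "joint_vel": joint speeds; "joint_efforts": joint torques, N m; "position": TCP position; "ee_rot": TCP orientation; "contact_force": force on the tool from outside, world axes, zero at the start; "wrist_torque": the same for the moment, N m; "gripper_width": finger opening in mm.
Only numpy, scipy, OpenCV 4.12 (cv2) and the standard library are available. Lean on these libraries where they do the work, as an engineer would, in place of code of your own. Each camera call takes 0.05 s, during which the arm holds its last target. There are 200 camera calls.

## Working session

There is one attempt and no reset: what is moved stays moved. The work goes in short steps, Python scripts to look and compute and a tool call to move; the robot and the scene stay as the last step left them, time stands still between calls to the robot, and variables do not carry over. Pictures are saved under pics/ and viewed, about 8 in all and at most 12, crops included, and the job is handed in when it is done.

Besides the shell and the picture viewer there is one more tool, called after "Emit:" as a command line: name --pt "numbers of a row" for each row, then --argument value for the rest. play_rows: Moves the arm, as the interface text tells. Its arguments: {"type":"object","properties":{"series":{"type":"array","items":{"type":"array","items":{"type":"number"}}}},"required":["series"]}

```bash
ls; mkdir -p pics
python3 - <<'E'
from bench import read_state,get_image
import cv2
s=read_state();print(s)
for n in("scene","top"):
    d=get_image(n);cv2.imwrite(f"pics/{n}0.png",d["color"][:,:,::-1]);print(n,d["intrinsics"],d["origin"],d["orientation"])
E
```

```text
pics
{'clock': 0.0, 'joints': array([-1.04737473e+00,  3.85579107e-01,  6.59343396e-03, -4.79378602e-04,
       -1.19401108e+00, -2.58619240e-01]), 'joint_vel': array([ 0.00066778,  0.00171818, -0.00163269, -0.00126773, -0.00018602,
        0.00010125]), 'joint_efforts': array([ 1.70735329e-03, -3.92288733e+01,  1.88400882e+01,  4.18613702e+00,
       -4.66529615e-03,  9.03288793e-06]), 'position': array([ 163.41650037, -602.56665795,  199.39829545]), 'ee_rot': array([ 0.42900821,  0.56203723, -0.56114852, -0.43032365]), 'contact_force': array([-0.29095505,  0.48562008,  0.12151461]), 'wrist_torque': array([-0.02108968, -0.04983341, -0.03281045]), 'gripper_width': 85.38133767002692}
scene [[391.4941013    0.         319.99604829]
 [  0.         391.4941013  197.5873825 ]
 [  0.           0.           1.        ]] [1125.95784034 -627.7637367   738.96620413] [ 0.82950676  0.33480256 -0.1715942  -0.4127726 ]
top [[464.22363776   0.         317.4378155 ]
 [  0.         464.22363776 193.20433761]
 [  0.           0.           1.        ]] [ 270.73137596  -13.43203095 1547.12242975] [ 0.70502913 -0.7027452   0.0630872  -0.07143617]
```

View pics/scene0.png

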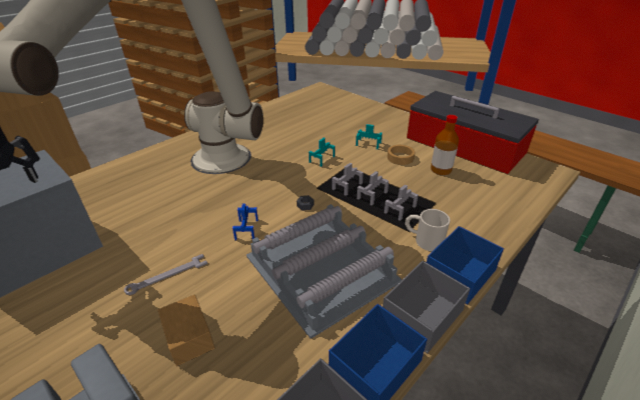

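View pics/top0.png

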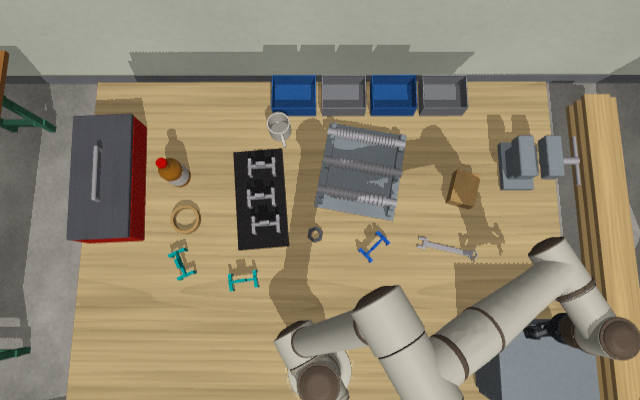

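The three grey leaves stand on the black mat (top view about (262,163), (260,195), (265,222)). The stand is at (360,170) and its front spindle is the lower row at (355,197). The look-alikes are teal at (180,262) and (243,278) and blue at (373,247), all off the mat, so I rule them out. Next is one close crop.

```bash
cat > h.py <<'E'
import numpy as np,cv2
from bench import read_state,get_image
from scipy.spatial.transform import Rotation as R
def ray(d,uv):
    K=np.array(d["intrinsics"]);v=np.linalg.solve(K,[uv[0],uv[1],1.]);return np.array(d["origin"]),R.from_quat(d["orientation"]).as_matrix()@v
def plane(d,uv,z):
    o,v=ray(d,uv);return (o+v*(z-o[2])/v[2])[:2]
def proj(d,p):
    c=R.from_quat(d["orientation"]).as_matrix().T@(np.array(p)-d["origin"]);q=np.array(d["intrinsics"])@c;return q[:2]/q[2]
E
python3 - <<'E'
from h import *
d=get_image("top");im=d["color"][:,:,::-1].copy()
c=im[115:255,230:410];cv2.imwrite("pics/c1.png",cv2.resize(c,None,fx=4.4,fy=4.2,interpolation=cv2.INTER_CUBIC))
g=im.max(2)
roi=np.zeros_like(g);roi[140:260,228:295]=1
m=((g<45)&(roi>0)).astype(np.uint8)
m=cv2.morphologyEx(m,cv2.MORPH_CLOSE,np.ones((25,25)))
cs,_=cv2.findContours(m,cv2.RETR_EXTERNAL,cv2.CHAIN_APPROX_NONE);k=max(cs,key=cv2.contourArea);b=cv2.boxPoints(cv2.minAreaRect(k))
print(b);P=np.array([plane(d,x,4) for x in b]);print(P,np.linalg.norm(np.roll(P,1,0)-P,axis=1),P.mean(0))
for n in [(0,0,0)]: print(proj(d,n))
E
```

```text
[[231.01762 152.22942]
 [280.79996 148.40001]
 [288.2588  245.3647 ]
 [238.47647 249.1941 ]]
[[711.75296609 304.47852684]
 [725.63597897 132.72818255]
 [391.97773341 101.52754686]
 [378.75642208 266.4807432 ]] [335.15747029 172.31053018 335.11386796 165.48220465] [552.03077514 201.30374986]
[318.41917412 369.93085685]
```

View pics/c1.png

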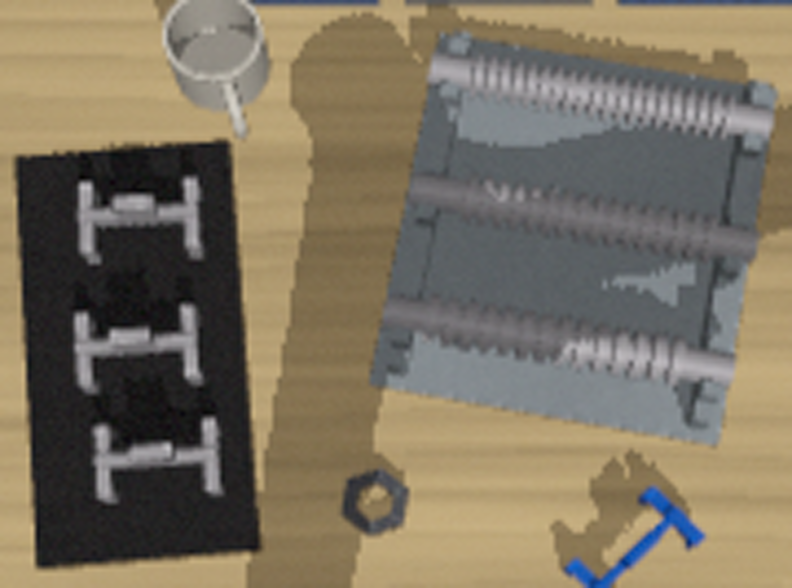

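The crop shows three grey leaves on the black mat with tabs at crop pixels (133,203), (130,336) and (151,452), blades along y. The front spindle runs from (395,312) to (735,365), and the nut is at (375,502). I'll measure these now.

Run:
```python
from h import *
d=get_image("top");im=d["color"][:,:,::-1].copy();s=get_image("scene")
U=lambda x,y:(230+(x+.5)/4.4-.5,115+(y+.5)/4.2-.5)
g=im.max(2);m=np.zeros_like(g);m[150:250,236:286]=(g[150:250,236:286]>75)
n,l,st,ce=cv2.connectedComponentsWithStats(m,connectivity=8)
for i in range(1,n):
    if 60<st[i,4]<600:
        p=np.argwhere(l==i)[:,::-1].astype(np.float32);r=cv2.minAreaRect(p);b=cv2.boxPoints(r)
        P=np.array([plane(d,x,50) for x in b]);print(st[i],ce[i],r,P.mean(0).round(1),np.linalg.norm(np.roll(P,1,0)-P,axis=1).round(1))
        e=P[1]-P[0];print("edges ang",[round(float(np.arctan2(*(P[(k+1)%4]-P[k])[::-1])),3) for k in range(2)])
for n,x in dict(A=(151,452),B=(130,336),C=(133,203)).items():
    print(n,"tab top",plane(d,U(*x),86).round(1))
q=[plane(d,U(*x),10) for x in [(437,33),(775,85),(718,443),(372,383)]]
q=np.array(q);print(q.round(1),np.linalg.norm(np.roll(q,1,0)-q,axis=1),q.mean(0))
for e in [((432,66),(770,120)),((413,188),(753,242)),((390,312),(733,366))]:
    a,b=[plane(d,U(*x),70) for x in e];print("sp",a.round(1),b.round(1),((a+b)/2).round(1),np.linalg.norm(a-b),np.arctan2(a[1]-b[1],a[0]-b[0])-np.pi/2)
c=s["color"][150:320,230:430,::-1]
cv2.imwrite("pics/s1.png",cv2.resize(c,None,fx=4,fy=3.5,interpolation=cv2.INTER_CUBIC))
st=read_state();print(R.from_quat(st["ee_rot"]).as_matrix().round(3))
```

```text
[282 150   4  47 100] [284.2  166.93] ((283.5, 173.0), (46.0, 3.0), 90.0) [628.2 117.8] [156.7  10.1 156.7   9.9]
edges ang [-1.57, -3.124]
[247 157  29  21 265] [260.74716981 166.01509434] ((261.1473083496094, 167.03550720214844), (19.150049209594727, 28.267139434814453), 87.61405944824219) [647.8 192.6] [65.7 94.4 65.6 93.7]
edges ang [-1.527, -3.08]
[247 187  29  22 254] [260.48818898 196.78346457] ((260.58624267578125, 197.53448486328125), (19.266551971435547, 28.318510055541992), 85.2363510131836) [544.7 191.6] [64.5 93.3 64.5 92.6]
edges ang [-1.484, -3.038]
[236 210   3  40  62] [236.37096774 233.03225806] ((237.0, 229.5), (2.0, 39.0), 0.0) [439.6 265.3] [  6.4 127.    6.6 126.9]
edges ang [0.038, -1.568]
[251 214  30  21 241] [265.41493776 223.73858921] ((265.29656982421875, 224.05862426757812), (18.27000617980957, 28.650693893432617), 85.2363510131836) [457.2 173.9] [59.8 93.3 59.8 92.6]
edges ang [-1.484, -3.039]
[247 246  39   4  94] [270.34042553 248.09574468] ((266.0, 247.5), (3.0, 38.0), 90.0) [381.3 169.7] [  9.6 122.5   9.6 122.3]
edges ang [-1.567, -3.124]
A tab top [458.4 173.8]
B tab top [547.5 191.5]
C tab top [652.3 192.2]
[[ 817.5  -33.4]
 [ 772.7 -298.2]
 [ 476.6 -245.8]
 [ 524.1   16.3]] [297.55470049 268.57480519 300.79150057 266.36350127] [ 647.71548649 -140.29173042]
sp [768.7 -28.8] [ 724.4 -282.4] [ 746.6 -155.6] 257.4600847330532 -0.1728370458328481
sp [668.9 -14.6] [ 625.9 -266.8] [ 647.4 -140.7] 255.79573867940883 -0.1689486406065861
sp [569.8   2.1] [ 528.1 -249.3] [ 549.  -123.6] 254.87103022480875 -0.16462725432140912
[[-0.262 -0.    -0.965]
 [ 0.965  0.001 -0.262]
 [ 0.001 -1.     0.   ]]
```

View pics/s1.png

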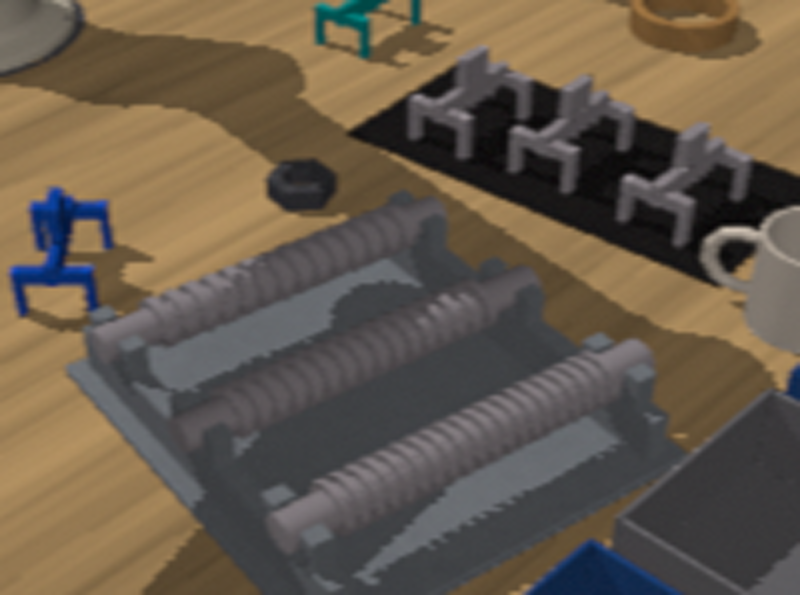

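Everything agrees. The stand measures 298×268 mm with yaw about −0.168. The front crest is at about (549,−124), and spindle and plate agree on that. Leaf tabs are A (458,174), B (547,191.5) and C (652,192), with yaw about 0.07. The scene view confirms the nut lies clear of the path and the leaves are upright. Swinging towards leaf A.

Emit:
play_rows --pt "0.0016 0 -0.045 0 -0.072 0 0.045" --pt "0.0016 0 -0.045 0 -0.072 0 0.045" --pt "0.0016 0 -0.045 0 -0.072 0 0.045" --pt "0.0016 0 -0.045 0 -0.072 0 0.045" --pt "0.0016 0 -0.045 0 -0.072 0 0.045" --pt "0.0016 0 -0.045 0 -0.072 0 0.045" --pt "0.0016 0 -0.045 0 -0.072 0 0.045" --pt "0.0016 0 -0.045 0 -0.072 0 0.045" --pt "0.0016 0 -0.045 0 -0.072 0 0.045" --pt "0.0016 0 -0.045 0 -0.072 0 0.045"

```text
clock: 1.25
position: [527.7, -337.1, 197.1]
ee_rot: [0.197, 0.679, -0.678, -0.2]
contact_force: [0.6, -0.4, 1.3]
gripper_width: 44.8
```

```bash
cat >> h.py <<'E'
def err(target,yawx,s=None):
    """shift in tool axes (mm) to target TCP and turn about tool y (rad) so tool x has world angle yawx"""
    s=s or read_state();M=R.from_quat(s["ee_rot"]).as_matrix()
    T=np.array([[np.cos(yawx),0,np.sin(yawx)],[np.sin(yawx),0,-np.cos(yawx)],[0,-1,0]])
    # columns x=(c,s,0), y=(0,0,-1), z=x cross y
    T[:,2]=np.cross(T[:,0],T[:,1])
    rv=R.from_matrix(M.T@T).as_rotvec()
    print("t",round(s["clock"],2),"pos",s["position"].round(1),"yawx",round(float(np.arctan2(M[1,0],M[0,0])),3),"F",s["contact_force"].round(1),"Tq",s["wrist_torque"].round(2),"w",round(s["gripper_width"],1))
    print("shift",(M.T@(np.array(target)-s["position"])).round(1),"turn",rv.round(3))
    return M,T,s
def path(target,yawx,n,wob=None):
    M,T,s=err(target,yawx);p0=s["position"];rv=R.from_matrix(M.T@T).as_rotvec()
    for k in range(n):
        A=M@R.from_rotvec(rv*k/n).as_matrix();print((A.T@(np.array(target)-p0)/n).round(1),(rv/n).round(3))
E
python3 -c "
from h import *
path([458,174,150],3.22,10)"
```

```text
t 1.25 pos [ 527.7 -337.1  197.1] yawx 2.573 F [ 0.6 -0.4  1.3] Tq [-0.07 -0.06 -0.01] w 44.8
shift [ 333.9   48.3 -393.1] turn [ 0.001 -0.647  0.003]
[ 33.4   4.8 -39.3] [ 0.    -0.065  0.   ]
[ 30.8   4.8 -41.4] [ 0.    -0.065  0.   ]
[ 28.    4.8 -43.3] [ 0.    -0.065  0.   ]
[ 25.2   4.8 -45. ] [ 0.    -0.065  0.   ]
[ 22.2   4.8 -46.6] [ 0.    -0.065  0.   ]
[ 19.2   4.8 -47.9] [ 0.    -0.065  0.   ]
[ 16.    4.7 -49. ] [ 0.    -0.065  0.   ]
[ 12.8   4.7 -50. ] [ 0.    -0.065  0.   ]
[  9.6   4.7 -50.7] [ 0.    -0.065  0.   ]
[  6.3   4.7 -51.2] [ 0.    -0.065  0.   ]
```

Emit:
play_rows --pt "0.0334 0.0048 -0.0393 0 -0.065 0 0.045" --pt "0.0308 0.0048 -0.0414 0 -0.065 0 0.045" --pt "0.028 0.0048 -0.0433 0 -0.065 0 0.045" --pt "0.0252 0.0048 -0.045 0 -0.065 0 0.045" --pt "0.0222 0.0048 -0.0455 0 -0.065 0 0.045" --pt "0.0192 0.0048 -0.046 0 -0.065 0 0.045" --pt "0.016 0.0047 -0.047 0 -0.065 0 0.045" --pt "0.0128 0.0047 -0.048 0 -0.065 0 0.045" --pt "0.0096 0.0047 -0.049 0 -0.065 0 0.045" --pt "0.0063 0.0047 -0.049 0 -0.065 0 0.045"

```text
clock: 2.25
position: [452.4, 155.3, 150.6]
ee_rot: [-0.038, 0.707, -0.705, 0.04]
contact_force: [1.2, 0.1, -0.9]
gripper_width: 44.9
```

Run:
```python
from h import *
err([458,174,58],3.22)
d=get_image("wrist");print(d["intrinsics"],d["origin"],d["orientation"])
cv2.imwrite("pics/w1.png",d["color"][:,:,::-1])
t=get_image("top");cv2.imwrite("pics/t1.png",t["color"][:,:,::-1])
```

```text
t 2.25 pos [452.4 155.3 150.6] yawx -3.031 F [ 1.2  0.1 -0.9] Tq [-0.01 -0.12 -0.01] w 44.9
shift [ -7.4  92.7 -17.7] turn [ 0.003  0.032 -0.002]
[[309.70691629   0.         321.32163471]
 [  0.         309.70691629 197.86238878]
 [  0.           0.           1.        ]] [459.78559698  86.77691264 324.47271652] [-0.05471857  0.98889808  0.13798192 -0.00688836]
```

View pics/w1.png

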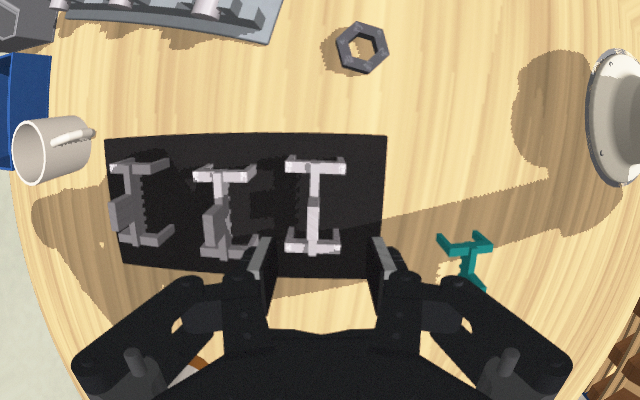

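The wrist view shows leaf A with yokes at (316,165) and (313,247) and the fingers just beyond it on either side. I'll refine with fisheye rays.

```bash
cat >> h.py <<'E'
def wplane(d,uv,z):
    K=np.array(d["intrinsics"]);a=np.array([(uv[0]-K[0,2]),(uv[1]-K[1,2])])/K[0,0];r=np.hypot(*a)
    v=np.array([*(a/r*np.sin(r)),np.cos(r)]);v=R.from_quat(d["orientation"]).as_matrix()@v;o=np.array(d["origin"])
    return (o+v*(z-o[2])/v[2])[:2]
E
python3 - <<'E'
from h import *
d=get_image("wrist")
for n,a,b in [("A",(316,165),(313,247)),("B",(223,176),(217,253))]:
    p,q=wplane(d,a,54),wplane(d,b,54);print(n,p,q,(p+q)/2,np.linalg.norm(p-q),"yaw",np.arctan2(*(q-p)[::-1])-np.pi/2)
c=d["color"][130:270,95:400,::-1];cv2.imwrite("pics/w1c.png",cv2.resize(c,None,fx=2.6,fy=4,interpolation=cv2.INTER_CUBIC))
E
```

```text
A [459.76719137 136.47965491] [453.88868259 215.47715771] [456.82793698 175.97840631] 79.21592209386375 yaw 0.0742769567238919
B [544.00385199 155.59883229] [549.344738   235.45106477] [546.674295   195.52494853] 80.03064472364531 yaw -0.06678514680235992
```

View pics/w1c.png

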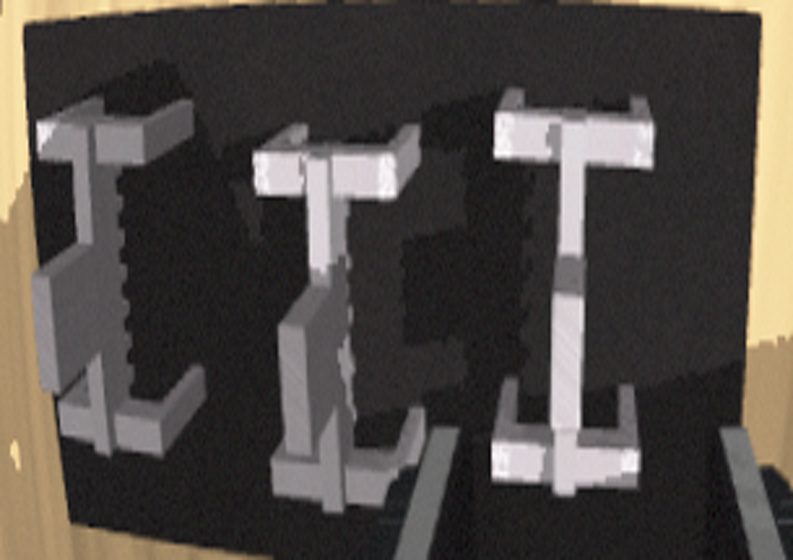

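Emit:
play_rows --pt "-0.0066 0 -0.0193 0 0.036 0 0.045" --pt "0 0.03 0 0 0 0 0.045" --pt "0 0.03 0 0 0 0 0.045" --pt "0 0.024 0 0 0 0 0.045" --pt "0 0.008 0 0 0 0 0.045" --pt "0 0 0 0 0 0 0.045"

```text
clock: 3.0
position: [459.6, 173.1, 57.7]
ee_rot: [-0.022, 0.708, -0.705, 0.026]
contact_force: [0.4, -0.5, 0.7]
gripper_width: 45.0
```

```bash
python3 -c "
from h import *
err([457,175.5,58],3.216)"
```

```text
t 3.0 pos [459.6 173.1  57.7] yawx -3.074 F [ 0.4 -0.5  0.7] Tq [-0.04  0.01  0.05] w 45.0
shift [ 2.5 -0.3 -2.6] turn [ 0.004 -0.007 -0.005]
```

Emit:
play_rows --pt "0.0025 0 -0.0025 0 -0.007 0 0.03" --pt "0 0 0 0 0 0 0.015" --pt "0 0 0 0 0 0 0" --pt "0 0 0 0 0 0 0" --pt "0 0 0 0 0 0 0" --pt "0 0 0 0 0 0 0" --pt "0 -0.01 0 0 0 0 0" --pt "0 -0.04 0 0 0 0 0" --pt "0 -0.04 0 0 0 0 0" --pt "0 -0.03 0 0 0 0 0"

```text
clock: 4.0
position: [455.6, 173.3, 183.7]
ee_rot: [-0.025, 0.707, -0.706, 0.027]
contact_force: [0.7, 1.3, 0.1]
gripper_width: 0.2
```

```bash
python3 -c "
from h import *
path([549,-124,165],2.974,8)"
```

```text
t 4.0 pos [455.6 173.3 183.7] yawx -3.068 F [0.7 1.3 0.1] Tq [ 0.11 -0.1  -0.01] w 0.2
shift [-71.1  18.4 303.5] turn [ 0.002  0.241 -0.003]
[-8.9  2.3 37.9] [ 0.    0.03 -0.  ]
[-10.    2.3  37.6] [ 0.    0.03 -0.  ]
[-11.2   2.3  37.3] [ 0.    0.03 -0.  ]
[-12.3   2.3  37. ] [ 0.    0.03 -0.  ]
[-13.4   2.3  36.6] [ 0.    0.03 -0.  ]
[-14.5   2.3  36.2] [ 0.    0.03 -0.  ]
[-15.6   2.3  35.7] [ 0.    0.03 -0.  ]
[-16.7   2.3  35.2] [ 0.    0.03 -0.  ]
```

The opening reads 0.2 mm, so the grasp missed. Looking.

Run:
```python
from h import *
d=get_image("wrist");c=d["color"][120:300,80:420,::-1];cv2.imwrite("pics/w2.png",cv2.resize(c,None,fx=2.3,fy=2.3,interpolation=cv2.INTER_CUBIC))
```

```text
(no output)
```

View pics/w2.png

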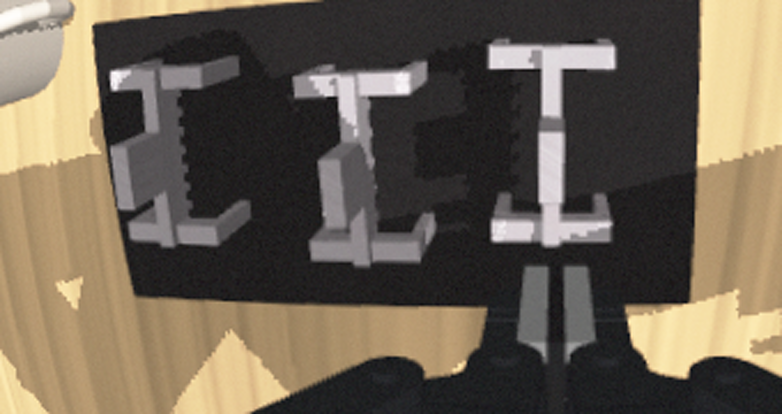

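The leaf still stands, untouched, with its yokes at crop (552,55) and (552,230). The fingers were probably still closing when I lifted, since they move at about 45 mm/s. I'll retry with a check before lifting.

Emit:
play_rows --pt "0 0 0 0 0 0 0.035" --pt "0 0 0 0 0 0 0.035" --pt "0 0 0 0 0 0 0.035" --pt "0 0 0 0 0 0 0.035" --pt "0 0.02 0 0 0 0 0.035" --pt "0 0.035 0 0 0 0 0.035" --pt "0 0.035 0 0 0 0 0.035" --pt "0 0.028 0 0 0 0 0.035" --pt "0 0.008 0 0 0 0 0.035" --pt "0 0 0 0 0 0 0.025"

```text
clock: 5.05
position: [459.0, 174.6, 57.4]
ee_rot: [-0.023, 0.708, -0.705, 0.03]
contact_force: [-0.3, 0.5, 0.7]
gripper_width: 25.0
```

Emit:
play_rows --pt "0 0 0 0 0 0 0" --pt "0 0 0 0 0 0 0" --pt "0 0 0 0 0 0 0" --pt "0 0 0 0 0 0 0" --pt "0 0 0 0 0 0 0" --pt "0 0 0 0 0 0 0" --pt "0 0 0 0 0 0 0"

```text
clock: 5.75
position: [462.1, 176.8, 62.6]
ee_rot: [-0.021, 0.71, -0.703, 0.033]
contact_force: [0.5, -0.3, -1.0]
gripper_width: 0.1
```

```bash
python3 -c "
from h import *
err([457,175.5,58],3.216)"
```

```text
t 5.75 pos [462.1 176.8  62.6] yawx -3.065 F [ 0.5 -0.3 -1. ] Tq [-0.08  0.09 -0.  ] w 0.1
shift [5.2 4.5 0.9] turn [ 0.008  0.002 -0.018]
```

Run:
```python
from h import *
d=get_image("wrist");c=cv2.resize(d["color"][120:300,200:420,::-1],None,fx=2.2,fy=2.2,interpolation=cv2.INTER_CUBIC)
s=get_image("scene");c2=cv2.resize(s["color"][110:230,300:440,::-1],None,fx=2.25,fy=2.25,interpolation=cv2.INTER_CUBIC)
c2=cv2.copyMakeBorder(c2,0,c.shape[0]-c2.shape[0],0,0,cv2.BORDER_CONSTANT)
cv2.imwrite("pics/w3.png",np.hstack([c,c2]));print(c.shape,c2.shape)
print(proj(s,[457,175,86]),proj(s,read_state()["position"]))
```

```text
(396, 484, 3) (396, 315, 3)
[347.29973131 164.38626538] [348.59608775 171.10720311]
```

View pics/w3.png

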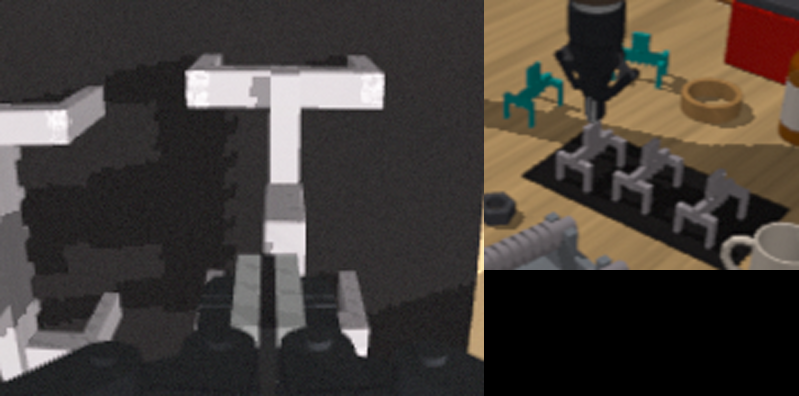

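Run:
```python
from h import *
d=get_image("wrist");s=read_state();print(s["position"],s["gripper_width"],d["origin"],proj(get_image("top"),s["position"]))
M=R.from_quat(s["ee_rot"]).as_matrix();print("cam in tool",M.T@(np.array(d["origin"])-s["position"]),"axis",M.T@R.from_quat(d["orientation"]).as_matrix()[:,2])
for z in (62,75,90,110): print(z,wplane(d,(321.8,236.4),z))
# leaf again: yoke front top, tab front-top edge
print("yoke front",wplane(d,(200+285/2.2,120+85/2.2),54),"tab front top edge",wplane(d,(200+285/2.2,120+220/2.2),86),"tab front bottom",wplane(d,(200+285/2.2,120+185/2.2),54))
```

```text
[461.92832573 176.67656697  62.30612852] 0.05548439397879419 [464.32918042 106.79966047 235.85798107] [263.99309823 222.08357435]
cam in tool [-1.28138029e-01 -1.74129437e+02  6.84668855e+01] axis [ 2.19773902e-04  9.62488156e-01 -2.71323609e-01]
62 [461.33662855 181.78369256]
75 [461.56039265 176.17686099]
90 [461.81858199 169.70743994]
110 [462.16283445 161.08154522]
yoke front [460.44251852 135.19331539] tab front top edge [458.47774972 161.92154782] tab front bottom [458.10870626 163.29988353]
```

Run:
```python
from h import *
s=get_image("scene");p=read_state()["position"]
for uv in [(348.4,162),(348.4,164)]:
    for y in (165,170,176.7,185): 
        o,v=ray(s,uv);t=(y-o[1])/v[1];print(uv,(o+v*t).round(1))
g=s["color"][145:185,335:365].max(2);print(g)
```

```text
(348.4, 162) [469.3 165.  104.5]
(348.4, 162) [465.2 170.  100.5]
(348.4, 162) [459.6 176.7  95.1]
(348.4, 162) [452.8 185.   88.5]
(348.4, 164) [469.7 165.   97.4]
(348.4, 164) [465.5 170.   93.4]
(348.4, 164) [460.  176.7  87.9]
(348.4, 164) [453.1 185.   81.2]
[[143 133  76 ...  22  24  22]
 [123 156 125 ...  22  21  26]
 [118 157 134 ...  21  33  69]
 ...
 [ 86  88  88 ...  56  25  22]
 [ 65  52  65 ...  38  15  19]
 [ 60  34  38 ...  19  14  15]]
```

Both views put the shut fingertips at z≈90, just above the tab, although the reported TCP is 62. The tips therefore sit about 28 mm higher than reported. A lower reach is safe under either reading, because the open fingers would straddle the blade. I'll go down to a reported z≈35.

Emit:
play_rows --pt "0 0 0 0 0 0 0.035" --pt "0 0 0 0 0 0 0.035" --pt "0.004 0 0 0 0 0 0.035" --pt "0 0 0 0 0 0 0.035" --pt "0 0.01 0 0 0 0 0.035" --pt "0 0.008 0 0 0 0 0.035" --pt "0 0.007 0 0 0 0 0.035"

```text
clock: 6.7
position: [458.2, 176.8, 35.8]
ee_rot: [-0.021, 0.71, -0.703, 0.033]
contact_force: [-0.0, -0.4, -0.3]
gripper_width: 35.2
```

Run:
```python
from h import *
err([457,175.5,35],3.216)
d=get_image("wrist");c=cv2.resize(d["color"][120:300,200:420,::-1],None,fx=2.2,fy=2.2,interpolation=cv2.INTER_CUBIC)
s=get_image("scene");c2=cv2.resize(s["color"][110:230,300:440,::-1],None,fx=2.25,fy=2.25,interpolation=cv2.INTER_CUBIC)
c2=cv2.copyMakeBorder(c2,0,c.shape[0]-c2.shape[0],0,0,cv2.BORDER_CONSTANT)
cv2.imwrite("pics/w4.png",np.hstack([c,c2]))
```

```text
t 6.7 pos [458.2 176.8  35.8] yawx -3.065 F [-0.  -0.4 -0.3] Tq [ 0.01 -0.05 -0.  ] w 35.2
shift [1.3 0.8 1.3] turn [ 0.009  0.002 -0.019]
```

View pics/w4.png

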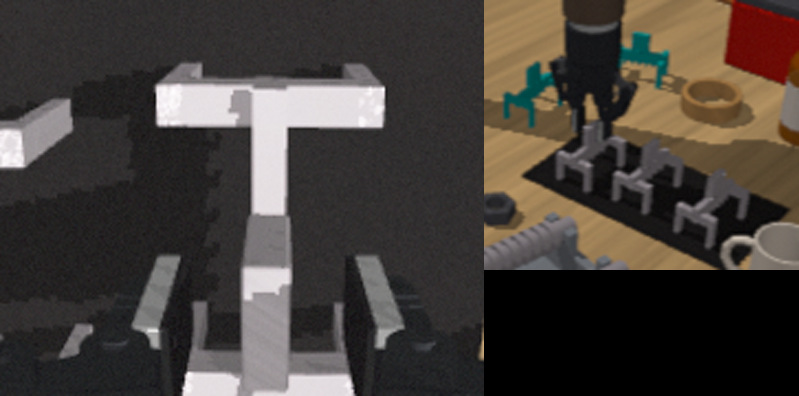

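The tab now stands centred between the fingers (tab at 266, fingers at 170 and 360). Closing.

Emit:
play_rows --pt "0.001 0 0.001 0.009 0 -0.019 0.02" --pt "0 0 0 0 0 0 0" --pt "0 0 0 0 0 0 0" --pt "0 0 0 0 0 0 0" --pt "0 0 0 0 0 0 0" --pt "0 0 0 0 0 0 0"

```text
clock: 7.4
position: [456.4, 175.0, 34.7]
ee_rot: [0.029, -0.706, 0.708, -0.025]
contact_force: [-0.0, 0.2, -1.0]
gripper_width: 8.6
```

```bash
python3 -c "
from h import *
err([457,175.5,40],3.216)"
```

```text
t 7.4 pos [456.4 175.   34.7] yawx -3.066 F [-0.   0.2 -1. ] Tq [ 0.06  0.02 -0.01] w 8.6
shift [-0.6 -5.3 -0.4] turn [-0.003  0.001  0.005]
```

Emit:
play_rows --pt "0 0 0 0 0 0 0" --pt "0 -0.01 0 0 0 0 0" --pt "0 -0.03 0 0 0 0 0" --pt "0 -0.035 0 0 0 0 0" --pt "0 -0.035 0 0 0 0 0" --pt "0 -0.015 0 0 0 0 0"

```text
clock: 8.0
position: [455.1, 173.7, 164.1]
ee_rot: [0.03, -0.704, 0.709, -0.023]
contact_force: [1.0, 1.0, -1.0]
gripper_width: 8.7
```

```bash
python3 -c "
from h import *
path([549,-124,140],2.974,9)"
```

```text
t 8.0 pos [455.1 173.7 164.1] yawx -3.066 F [ 1.  1. -1.] Tq [ 0.02 -0.11  0.04] w 8.7
shift [-71.4  25.5 303.8] turn [-0.008  0.243  0.01 ]
[-7.9  2.8 33.8] [-0.001  0.027  0.001]
[-8.8  2.8 33.5] [-0.001  0.027  0.001]
[-9.7  2.8 33.3] [-0.001  0.027  0.001]
[-10.6   2.8  33. ] [-0.001  0.027  0.001]
[-11.5   2.8  32.7] [-0.001  0.027  0.001]
[-12.4   2.7  32.4] [-0.001  0.027  0.001]
[-13.3   2.7  32. ] [-0.001  0.027  0.001]
[-14.1   2.7  31.7] [-0.001  0.027  0.001]
[-15.    2.7  31.3] [-0.001  0.027  0.001]
```

Emit:
play_rows --pt "-0.0079 0.0015 0.0338 -0.001 0.027 0.001 0" --pt "-0.0088 0.0015 0.0335 -0.001 0.027 0.001 0" --pt "-0.0097 0.0015 0.0333 -0.001 0.027 0.001 0" --pt "-0.0106 0.0015 0.033 -0.001 0.027 0.001 0" --pt "-0.0115 0.0015 0.0327 -0.001 0.027 0.001 0" --pt "-0.0124 0.0015 0.0324 -0.001 0.027 0.001 0" --pt "-0.0133 0.0015 0.032 -0.001 0.027 0.001 0" --pt "-0.0141 0.0015 0.0317 -0.001 0.027 0.001 0" --pt "-0.015 0.0015 0.0313 -0.001 0.027 0.001 0" --pt "0 0 0 0 0 0 0"

```text
clock: 9.0
position: [554.5, -132.7, 163.3]
ee_rot: [0.066, 0.708, -0.701, -0.054]
contact_force: [-0.3, 0.4, -2.0]
gripper_width: 8.6
```

Run:
```python
from h import *
err([549,-124,120],2.974)
d=get_image("wrist");c=cv2.resize(d["color"][60:310,170:470,::-1],None,fx=2.3,fy=2.3,interpolation=cv2.INTER_CUBIC);cv2.imwrite("pics/w5.png",c)
```

```text
t 9.0 pos [ 554.5 -132.7  163.3] yawx 2.97 F [-0.3  0.4 -2. ] Tq [0.04 0.09 0.  ] w 8.6
shift [ 7.6 43.3 -7.1] turn [ 0.012 -0.004 -0.016]
```

View pics/w5.png

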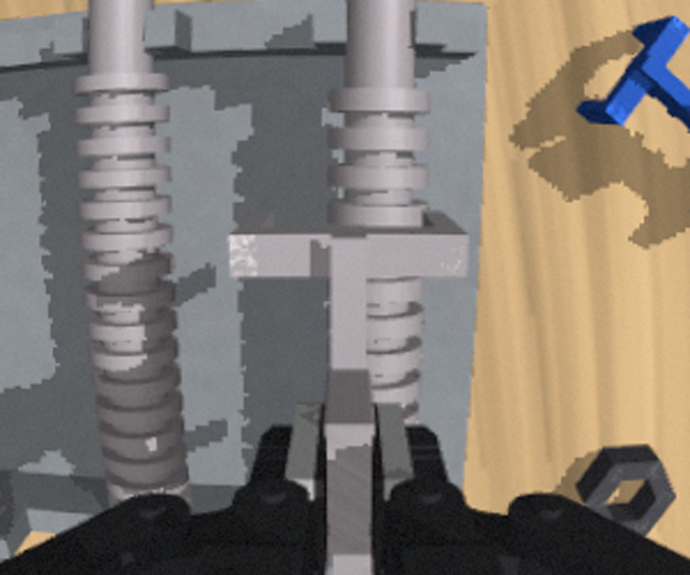

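The leaf is held level, with its yoke at crop (349,255), about 7 mm to the +x side of the spindle line, as the numbers predict. The spindle runs parallel to the blade.

Run:
```python
from h import *
d=get_image("wrist");M,T,s=err([549,-124,120],2.974)
f=lambda x,y,z:np.append(wplane(d,(170+x/2.3,60+y/2.3),z),z)
for n,x,y,z in [("plain",380,30,65),("crest",379.5,100,70),("ridge2",377,137,70),("yoke",349,255,182.6)]:
    p=f(x,y,z);print(n,p.round(1),"tool frame",(M.T@(p-s["position"])).round(1))
```

```text
t 9.1 pos [ 553.7 -130.2  163.4] yawx 2.973 F [-0.2 -0.2 -1.4] Tq [ 0.01  0.07 -0.03] w 8.6
shift [ 6.4 43.4 -4.7] turn [ 0.013 -0.001 -0.016]
plain [ 526.4 -230.4   65. ] tool frame [ 11.7  96.9 104.7]
crest [ 531.2 -203.9   70. ] tool frame [11.3 92.3 77.7]
ridge2 [ 534.4 -190.4   70. ] tool frame [10.4 92.4 63.8]
yoke [ 546.8 -170.1  182.6] tool frame [ -0.1 -19.7  40.3]
```

Emit:
play_rows --pt "0.0076 0.01 -0.007 0.012 -0.002 -0.016 0" --pt "0 0.02 0 0 0 0 0" --pt "0 0 0 0 0 0 0"

```text
clock: 9.4
position: [545.5, -117.9, 132.9]
ee_rot: [0.057, 0.705, -0.704, -0.058]
contact_force: [-0.5, 0.3, -2.1]
gripper_width: 8.6
```

Run:
```python
from h import *
err([549,-124,92],2.974)
```

```text
t 9.4 pos [ 545.5 -117.9  132.9] yawx 2.979 F [-0.5  0.3 -2.1] Tq [0.08 0.09 0.02] w 8.6
shift [-4.5 40.9  5.5] turn [0.001 0.005 0.002]
```

Run:
```python
from h import *
d=get_image("wrist");M,T,s=err([549,-124,92],2.974)
im=cv2.GaussianBlur(d["color"],(3,3),0).astype(int);cv2.imwrite("pics/w6.png",d["color"][:,:,::-1])
for v in range(20,150,10):
    r=im[v,280:400];g=r.mean(1);w=np.abs(r[:,0]-r[:,2]); print(v,' '.join(str(int(a)) for a in g[::4]))
```

```text
t 9.45 pos [ 546.9 -118.1  134.6] yawx 2.98 F [-0.4 -0.7 -1.1] Tq [ 0.02 -0.01 -0.  ] w 8.5
shift [-3.  42.6  5.6] turn [ 0.001  0.006 -0.001]
20 159 161 171 172 177 182 184 183 181 180 178 180 177 172 169 171 160 163 170 174 178 175 171 174 156 163 160 167 172 172
30 163 158 166 173 173 181 184 182 167 168 177 188 184 175 168 174 163 161 168 172 177 178 170 174 162 163 162 163 170 174
40 165 159 159 162 160 162 123 104 131 155 174 198 201 172 154 163 164 158 161 171 174 179 175 171 173 159 165 161 169 174
50 150 125 140 153 153 153 107 105 132 155 176 198 198 172 99 153 152 152 152 153 150 151 151 151 167 156 166 162 166 171
60 101 101 90 56 57 54 72 107 134 156 177 198 196 171 91 59 60 64 83 151 150 150 151 156 170 159 162 165 162 170
70 85 87 90 91 88 88 87 109 135 159 176 197 194 170 148 78 77 70 68 66 61 102 153 149 167 163 159 168 163 170
80 98 98 100 99 97 100 112 134 153 169 185 200 204 188 157 132 139 150 149 152 154 153 152 153 171 167 158 166 164 166
90 98 99 98 99 86 91 101 110 123 130 141 148 157 158 157 155 143 149 150 151 152 152 153 161 176 167 160 161 169 121
100 96 97 97 97 108 105 122 140 157 171 185 199 202 188 167 158 148 150 149 150 151 152 152 155 179 166 163 158 122 110
110 97 99 98 97 87 85 92 104 111 118 130 151 141 138 130 131 139 150 150 150 149 149 149 163 180 171 153 104 110 110
120 97 98 97 97 86 102 125 142 157 171 184 195 198 185 169 158 145 146 147 148 148 146 147 152 177 176 161 154 156 112
130 98 96 96 96 98 128 93 105 111 119 136 147 141 130 127 149 149 147 147 148 146 146 147 168 175 179 166 148 159 171
140 96 96 97 96 83 104 126 143 160 170 181 191 194 181 167 158 143 148 148 148 145 144 146 164 173 178 172 152 153 167
```

The wrist view puts the spindle's centre line at column about 320.5–321 over its whole visible length. That matches the leaf's column (321.5), so the leaf is centred and parallel. Lowering gently.

Emit:
play_rows --pt "0 0.006 0 0 0 0 0" --pt "0 0.006 0 0 0 0 0" --pt "0 0.006 0 0 0 0 0" --pt "0 0.004 0 0 0 0 0" --pt "0 0.004 0 0 0 0 0" --pt "0 0.004 0 0 0 0 0"

```text
clock: 10.05
position: [548.5, -115.9, 105.2]
ee_rot: [0.058, 0.705, -0.705, -0.054]
contact_force: [-0.4, 0.1, -0.3]
gripper_width: 8.7
```

Run:
```python
from h import *
err([546,-120,90],2.974)
```

```text
t 10.05 pos [ 548.5 -115.9  105.2] yawx 2.984 F [-0.4  0.1 -0.3] Tq [0.06 0.   0.02] w 8.7
shift [ 1.9 15.2  4.5] turn [ 0.001  0.01  -0.006]
```

Emit:
play_rows --pt "0.001 0.004 0 0 0.01 0 0" --pt "0 0.004 0 0 0 0 0" --pt "0 0.003 0 0 0 0 0" --pt "0 0.002 0 0 0 0 0" --pt "0 0.002 0 0 0 0 0"

```text
clock: 10.55
position: [547.7, -116.2, 89.4]
ee_rot: [-0.062, -0.704, 0.705, 0.058]
contact_force: [-3.9, 4.2, 12.2]
gripper_width: 8.5
```

Run:
```python
from h import *
err([547,-120,90],2.974)
```

```text
t 10.55 pos [ 547.7 -116.2   89.4] yawx 2.972 F [-3.9  4.2 12.2] Tq [ 0.96  1.29 -0.03] w 8.5
shift [-0.  -0.6  3.9] turn [ 0.    -0.002 -0.006]
```

Teeth touched at z=89.4 (89.7 predicted), with about 12 N. Now sliding along the thread with light pressure.

Emit:
play_rows --pt "0 -0.0005 0.001 0 0 0 0" --pt "0 0.001 0.0012 0 0 0 0" --pt "0 0.001 0.0012 0 0 0 0"

```text
clock: 10.85
position: [548.2, -118.9, 89.5]
ee_rot: [0.063, 0.705, -0.704, -0.056]
contact_force: [-2.5, 4.8, 8.5]
gripper_width: 8.8
```

Emit:
play_rows --pt "0 0.001 0.0012 0 0 0 0" --pt "0 0.001 0.0012 0 0 0 0" --pt "0 0.001 0.0012 0 0 0 0"

```text
clock: 11.15
position: [548.9, -120.6, 89.5]
ee_rot: [0.064, 0.706, -0.703, -0.055]
contact_force: [-1.6, 3.2, 6.0]
gripper_width: 8.7
```

Emit:
play_rows --pt "0 0.001 0.0012 0 0 0 0" --pt "0 0.001 0.0012 0 0 0 0" --pt "0 0.001 0.0012 0 0 0 0"

```text
clock: 11.45
position: [549.2, -121.8, 89.4]
ee_rot: [0.065, 0.707, -0.702, -0.054]
contact_force: [-2.2, 5.9, 6.6]
gripper_width: 8.7
```

Run:
```python
from h import *
err([547,-116,90],2.974)
```

```text
t 11.45 pos [ 549.2 -121.8   89.4] yawx 2.973 F [-2.2  5.9  6.6] Tq [ 2.18  0.88 -0.07] w 8.7
shift [ 3.2 -0.6 -5.3] turn [ 0.008 -0.001 -0.015]
```

Emit:
play_rows --pt "0.002 0.0005 0.0015 0.008 0 -0.015 0" --pt "0.001 0.001 0.0015 0 0 0 0" --pt "0 0.001 0.0015 0 0 0 0"

```text
clock: 11.75
position: [548.2, -124.0, 89.5]
ee_rot: [0.061, 0.706, -0.704, -0.057]
contact_force: [-1.9, 9.9, 9.1]
gripper_width: 8.6
```

Emit:
play_rows --pt "0 0.001 0.0015 0 0 0 0" --pt "0 0.001 0.0015 0 0 0 0" --pt "0 0.001 0.0015 0 0 0 0"

```text
clock: 12.05
position: [548.9, -126.3, 89.7]
ee_rot: [0.062, 0.707, -0.703, -0.056]
contact_force: [-2.1, 8.9, 8.2]
gripper_width: 8.3
```

Emit:
play_rows --pt "0 0.001 0.0015 0 0 0 0" --pt "0 0.001 0.0015 0 0 0 0" --pt "0 0.001 0.0015 0 0 0 0"

```text
clock: 12.35
position: [548.8, -126.7, 89.8]
ee_rot: [0.064, 0.709, -0.7, -0.056]
contact_force: [-3.1, 7.8, 8.4]
gripper_width: 8.7
```

Run:
```python
from h import *
err([546,-125,90],2.974)
```

```text
t 12.35 pos [ 548.8 -126.7   89.8] yawx 2.972 F [-3.1  7.8  8.4] Tq [ 2.72  0.84 -0.21] w 8.7
shift [ 3.  -0.2 -1.2] turn [ 0.012 -0.002 -0.011]
```

Emit:
play_rows --pt "0.002 0 0.002 0.012 0 -0.011 0" --pt "0.001 0.0005 0.002 0 0 0 0" --pt "0 0.0008 0.002 0 0 0 0"

```text
clock: 12.65
position: [545.8, -131.9, 89.4]
ee_rot: [0.06, 0.705, -0.705, -0.059]
contact_force: [-1.3, 5.8, 7.6]
gripper_width: 8.6
```

Emit:
play_rows --pt "0 0.0008 0.002 0.002 0 0 0" --pt "0 0.0008 0.002 0.002 0 0 0" --pt "0 0.0008 0.002 0.002 0 0 0"

```text
clock: 12.95
position: [546.6, -136.7, 89.5]
ee_rot: [-0.061, -0.703, 0.706, 0.057]
contact_force: [-1.6, 7.2, 7.6]
gripper_width: 8.7
```

Emit:
play_rows --pt "0 0.0008 0.002 0.002 0 0 0" --pt "0 0.0008 0.002 0.002 0 0 0" --pt "0 0.0008 0.002 0.002 0 0 0"

```text
clock: 13.25
position: [546.4, -139.4, 89.6]
ee_rot: [-0.063, -0.703, 0.706, 0.057]
contact_force: [-2.0, 8.5, 7.8]
gripper_width: 8.8
```

Run:
```python
from h import *
err([545,-131,90],2.974)
```

```text
t 13.25 pos [ 546.4 -139.4   89.6] yawx 2.971 F [-2.   8.5  7.8] Tq [ 2.69  0.76 -0.19] w 8.8
shift [ 2.8 -0.5 -8. ] turn [-0.003 -0.003 -0.008]
```

No drop over 23 mm, but part of that went fast. I'll do one slower pass back, more lightly.

Emit:
play_rows --pt "0.002 0 -0.0012 -0.003 0 -0.008 0" --pt "0.001 0.0006 -0.0013 -0.001 0 0 0" --pt "0 0.0008 -0.0013 -0.001 0 0 0" --pt "0 0.0008 -0.0013 -0.001 0 0 0"

```text
clock: 13.65
position: [544.7, -137.8, 89.5]
ee_rot: [-0.06, -0.704, 0.706, 0.059]
contact_force: [-2.2, -0.8, 7.5]
gripper_width: 8.5
```

Emit:
play_rows --pt "0 0.0008 -0.0014 -0.001 0 0 0" --pt "0 0.0008 -0.0014 -0.001 0 0 0" --pt "0 0.0008 -0.0014 -0.001 0 0 0" --pt "0 0.0008 -0.0014 -0.001 0 0 0"

```text
clock: 14.05
position: [544.7, -137.8, 89.6]
ee_rot: [-0.059, -0.702, 0.707, 0.059]
contact_force: [-1.8, -2.3, 7.1]
gripper_width: 8.8
```

Emit:
play_rows --pt "0 0.0008 -0.0014 -0.001 0 0 0" --pt "0 0.0008 -0.0014 -0.001 0 0 0" --pt "0 0.0008 -0.0014 -0.001 0 0 0" --pt "0 0.0008 -0.0014 -0.001 0 0 0"

```text
clock: 14.45
position: [544.7, -137.8, 89.5]
ee_rot: [-0.059, -0.701, 0.708, 0.059]
contact_force: [-1.9, -2.1, 5.5]
gripper_width: 8.9
```

Run:
```python
from h import *
err([545,-131,90],2.974)
w=cv2.imread("pics/w1.png")
a=cv2.resize(w[160:250,105:160],None,fx=4.8,fy=6,interpolation=cv2.INTER_CUBIC)   # C
b=cv2.resize(w[165:255,205:260],None,fx=4.8,fy=6,interpolation=cv2.INTER_CUBIC)   # B
c=cv2.resize(w[155:245,270:325],None,fx=4.8,fy=6,interpolation=cv2.INTER_CUBIC)   # A
m=np.hstack([a,b,c]);m=np.clip(m.astype(float)*2.2,0,255).astype(np.uint8);cv2.imwrite("pics/teeth.png",m)
w=cv2.cvtColor(cv2.imread("pics/w6.png"),cv2.COLOR_BGR2GRAY);print(w[55:190,330].tolist())
```

```text
t 14.45 pos [ 544.7 -137.8   89.5] yawx 2.975 F [-1.9 -2.1  5.5] Tq [-0.67  0.56 -0.02] w 8.9
shift [ 0.8 -0.5 -6.8] turn [-0.011  0.001 -0.   ]
[179, 181, 179, 179, 179, 178, 176, 174, 177, 177, 176, 177, 177, 178, 176, 174, 177, 175, 174, 173, 173, 174, 176, 176, 182, 209, 206, 205, 208, 207, 206, 207, 207, 207, 205, 160, 95, 97, 104, 121, 173, 177, 173, 173, 198, 201, 202, 202, 202, 201, 202, 201, 201, 201, 193, 142, 99, 100, 130, 173, 173, 172, 174, 184, 193, 195, 197, 195, 195, 193, 195, 194, 192, 184, 157, 110, 169, 171, 171, 170, 171, 167, 159, 188, 190, 190, 188, 190, 191, 187, 186, 187, 188, 159, 119, 167, 170, 167, 168, 170, 160, 112, 155, 128, 105, 99, 114, 166, 164, 167, 171, 175, 168, 172, 168, 173, 172, 171, 170, 170, 170, 170, 169, 171, 169, 177, 175, 177, 178, 177, 177, 168, 166, 166, 168]
```

View pics/teeth.png

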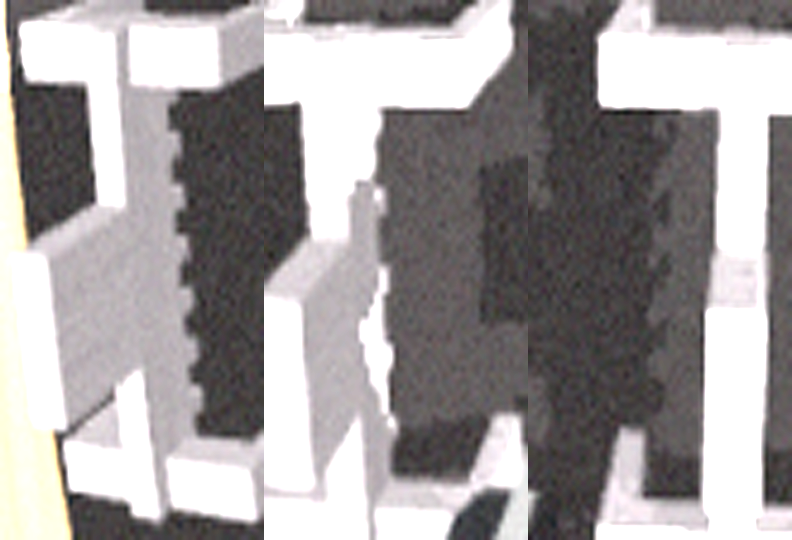

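Run:
```python
from h import *
d=get_image("wrist");s=read_state();M=R.from_quat(s["ee_rot"]).as_matrix()
tc=M.T@(np.array(d["origin"])-s["position"]);Rc=M.T@R.from_quat(d["orientation"]).as_matrix()
# spindle from w6 pose
def cam(pos,yaw):
    c,q=np.cos(yaw),np.sin(yaw);T=np.array([[c,0,q],[q,0,-c],[0,-1,0]]);T[:,2]=np.cross(T[:,0],T[:,1])
    return dict(intrinsics=d["intrinsics"],origin=np.array(pos)+T@tc,orientation=R.from_matrix(T@Rc).as_quat())
c6=cam([546.9,-118.1,134.6],2.98)
P=np.array([wplane(c6,(330,v),82) for v in (90.2,110.2,129.8,148.6)]);print("spindle ridge edges",P.round(1),np.linalg.norm(np.diff(P,axis=0),axis=1))
P=np.array([wplane(c6,(330,v),82) for v in (79.5,98.8,118.3,137.5)]);print(np.linalg.norm(np.diff(P,axis=0),axis=1))
w=cv2.cvtColor(cv2.imread("pics/w1.png"),cv2.COLOR_BGR2GRAY).astype(int)
np.set_printoptions(linewidth=200)
print("C");[print(v,w[v,130:152].tolist()) for v in range(172,236)]
```

```text
spindle ridge edges [[ 527.  -201.1]
 [ 529.3 -186.6]
 [ 531.6 -172.4]
 [ 533.8 -158.7]] [14.66981301 14.36009219 13.86673093]
[14.21547706 14.28178465 14.09271924]
C
172 [82, 80, 117, 139, 139, 140, 142, 138, 143, 142, 139, 142, 142, 141, 138, 139, 140, 139, 138, 139, 109, 85]
173 [81, 86, 118, 135, 133, 132, 135, 133, 133, 135, 135, 135, 129, 136, 139, 138, 140, 143, 138, 142, 115, 87]
174 [82, 81, 89, 96, 95, 98, 107, 105, 102, 114, 115, 109, 98, 102, 104, 102, 103, 102, 101, 95, 81, 58]
175 [84, 82, 82, 79, 82, 80, 85, 82, 81, 79, 79, 70, 46, 29, 31, 27, 32, 48, 44, 41, 36, 26]
176 [82, 84, 82, 82, 81, 85, 83, 83, 85, 83, 77, 71, 45, 31, 35, 35, 32, 30, 33, 25, 25, 31]
177 [84, 87, 80, 81, 81, 84, 86, 83, 83, 78, 52, 43, 28, 35, 30, 28, 27, 28, 28, 29, 31, 30]
178 [83, 82, 82, 81, 83, 84, 85, 83, 83, 78, 30, 28, 31, 32, 28, 27, 30, 28, 32, 31, 32, 29]
179 [83, 83, 81, 80, 82, 84, 87, 84, 83, 79, 40, 29, 35, 23, 36, 28, 30, 29, 31, 29, 33, 28]
180 [83, 81, 80, 81, 82, 81, 85, 86, 83, 79, 46, 31, 31, 31, 31, 30, 33, 27, 31, 33, 29, 28]
181 [89, 81, 82, 77, 82, 81, 83, 87, 85, 78, 5
[... 4464 characters left out ...]
229 [134, 137, 135, 141, 137, 111, 80, 82, 83, 81, 83, 83, 86, 84, 83, 62, 33, 27, 32, 25, 27, 31]
230 [128, 134, 138, 137, 139, 121, 84, 84, 86, 86, 81, 84, 86, 87, 84, 59, 35, 23, 35, 31, 27, 33]
231 [131, 136, 137, 139, 136, 134, 79, 83, 85, 83, 80, 85, 86, 85, 85, 69, 36, 31, 27, 32, 35, 30]
232 [130, 138, 138, 139, 138, 137, 80, 80, 83, 82, 81, 83, 87, 87, 87, 84, 55, 47, 46, 44, 38, 32]
233 [120, 137, 138, 138, 140, 137, 91, 78, 84, 84, 80, 83, 86, 98, 96, 99, 98, 92, 93, 93, 90, 84]
234 [112, 132, 137, 138, 139, 139, 106, 84, 84, 84, 79, 82, 94, 100, 99, 98, 99, 101, 99, 101, 99, 100]
235 [129, 136, 140, 141, 139, 142, 115, 82, 84, 85, 87, 97, 98, 98, 96, 99, 101, 98, 101, 98, 97, 99]
```

Spindle pitch by eye is about 14.2 mm. Leaf C's teeth repeat every 8.4 px, about 9 mm, so C is unlikely. Tracing A and B the same way.

Run:
```python
import cv2,numpy as np
w=cv2.cvtColor(cv2.imread("pics/w1.png"),cv2.COLOR_BGR2GRAY).astype(int)
print("B",[ (v,int((w[v,222:236]>47).sum())) for v in range(184,250)])
g=cv2.GaussianBlur(cv2.imread("pics/w1.png"),(3,3),0).sum(2).astype(int)
print("A");[print(v,g[v,290:308].tolist()) for v in range(172,236)]
```

```text
B [(184, 8), (185, 8), (186, 8), (187, 8), (188, 7), (189, 7), (190, 7), (191, 7), (192, 7), (193, 7), (194, 7), (195, 7), (196, 9), (197, 9), (198, 9), (199, 9), (200, 9), (201, 8), (202, 8), (203, 9), (204, 8), (205, 8), (206, 8), (207, 8), (208, 9), (209, 10), (210, 10), (211, 10), (212, 10), (213, 10), (214, 9), (215, 10), (216, 9), (217, 9), (218, 9), (219, 9), (220, 9), (221, 9), (222, 10), (223, 10), (224, 10), (225, 10), (226, 10), (227, 9), (228, 9), (229, 9), (230, 10), (231, 9), (232, 9), (233, 11), (234, 11), (235, 12), (236, 11), (237, 11), (238, 11), (239, 10), (240, 10), (241, 10), (242, 10), (243, 10), (244, 14), (245, 14), (246, 14), (247, 14), (248, 14), (249, 14)]
A
172 [433, 408, 399, 398, 413, 448, 471, 477, 478, 475, 475, 484, 499, 507, 506, 469, 395, 356]
173 [183, 178, 180, 181, 185, 200, 218, 231, 237, 237, 237, 254, 282, 300, 304, 288, 254, 232]
174 [86, 88, 89, 88, 86, 89, 105, 119, 123, 122, 125, 139, 158, 166, 171, 169, 160, 153]
175 [90, 90, 87, 87, 89, 95, 111, 123, 116, 107, 111, 127, 138, 139, 138, 137, 133, 132]
176 [90, 91, 88, 88, 91, 99, 114, 122,
[... 4615 characters left out ...]
1, 179, 123, 114, 121, 124, 128, 131, 131, 128, 129, 135, 168, 304, 512]
229 [303, 304, 296, 257, 180, 123, 112, 116, 116, 121, 128, 128, 125, 126, 138, 179, 321, 522]
230 [303, 304, 295, 253, 178, 119, 103, 103, 102, 107, 117, 120, 120, 120, 129, 179, 331, 532]
231 [303, 303, 292, 252, 178, 118, 97, 91, 91, 97, 102, 103, 103, 102, 112, 166, 324, 531]
232 [302, 301, 289, 248, 178, 118, 94, 88, 87, 91, 92, 91, 89, 88, 100, 157, 320, 526]
233 [302, 302, 286, 243, 175, 121, 96, 89, 86, 86, 86, 88, 90, 88, 100, 159, 322, 524]
234 [307, 309, 290, 237, 166, 120, 97, 90, 89, 84, 84, 90, 92, 90, 100, 161, 326, 526]
235 [312, 317, 295, 230, 154, 112, 96, 90, 90, 88, 88, 92, 91, 87, 96, 162, 334, 532]
```

A's shadow teeth repeat every ~10.3 px (about 11 mm) and B's every ~12.6 px (about 14 mm). The spindle is ~14.2 mm, so the feel (A does not drop) agrees with the look. Lifting A off, returning it to its place on the mat, then trying B.

Emit:
play_rows --pt "0 -0.006 0 -0.011 0 0 0" --pt "0 -0.01 0 0 0 0 0" --pt "0 -0.02 0 0 0 0 0" --pt "0 -0.025 0 0 0 0 0" --pt "0 0 0 0 0 0 0"

```text
clock: 15.0
position: [541.1, -138.8, 149.7]
ee_rot: [0.057, 0.705, -0.704, -0.063]
contact_force: [0.8, -0.8, -0.2]
gripper_width: 8.9
```

```bash
python3 -c "
from h import *
path([456.5,175,150],3.217,9)"
```

```text
t 15.0 pos [ 541.1 -138.8  149.7] yawx 2.972 F [ 0.8 -0.8 -0.2] Tq [-0.   -0.13 -0.  ] w 8.9
shift [ 136.5    1.2 -294.9] turn [ 0.002 -0.245  0.009]
[ 15.2   0.1 -32.8] [ 0.    -0.027  0.001]
[ 14.3   0.1 -33.2] [ 0.    -0.027  0.001]
[ 13.4   0.1 -33.5] [ 0.    -0.027  0.001]
[ 12.4   0.1 -33.9] [ 0.    -0.027  0.001]
[ 11.5   0.  -34.2] [ 0.    -0.027  0.001]
[ 10.6   0.  -34.5] [ 0.    -0.027  0.001]
[  9.6   0.  -34.8] [ 0.    -0.027  0.001]
[  8.7  -0.  -35.1] [ 0.    -0.027  0.001]
[  7.7  -0.  -35.3] [ 0.    -0.027  0.001]
```

Emit:
play_rows --pt "0.0152 0 -0.0328 0 -0.027 0.001 0" --pt "0.0143 0 -0.0332 0 -0.027 0.001 0" --pt "0.0134 0 -0.0335 0 -0.027 0.001 0" --pt "0.0124 0 -0.0339 0 -0.027 0.001 0" --pt "0.0115 0 -0.0342 0 -0.027 0.001 0" --pt "0.0106 0 -0.0345 0 -0.027 0.001 0" --pt "0.0096 0 -0.0348 0 -0.027 0.001 0" --pt "0.0087 0 -0.0351 0 -0.027 0.001 0" --pt "0.0077 0 -0.0353 0 -0.027 0.001 0" --pt "0 0 0 0 0 0 0"

```text
clock: 16.0
position: [447.3, 184.1, 142.7]
ee_rot: [-0.031, 0.707, -0.706, 0.021]
contact_force: [0.8, -0.6, -1.1]
gripper_width: 8.8
```

```bash
python3 -c "
from h import *
err([456.5,175,37],3.217)
d=get_image('wrist');cv2.imwrite('pics/w7.png',d['color'][:,:,::-1])"
```

```text
t 16.0 pos [447.3 184.1 142.7] yawx -3.068 F [ 0.8 -0.6 -1.1] Tq [-0.02 -0.06 -0.05] w 8.8
shift [-10.  105.5  10. ] turn [ 0.002 -0.002  0.015]
```

Emit:
play_rows --pt "-0.006 0.01 0.009 0.002 0 0.015 0" --pt "0 0.03 0 0 0 0 0" --pt "0 0.03 0 0 0 0 0" --pt "0 0.022 0 0 0 0 0" --pt "0 0.006 0 0 0 0 0"

```text
clock: 16.55
position: [453.3, 169.8, 40.6]
ee_rot: [0.024, -0.706, 0.707, -0.023]
contact_force: [0.2, 0.1, -1.0]
gripper_width: 8.6
```

```bash
python3 -c "
from h import *
err([452,175,35],3.217)"
```

```text
t 16.55 pos [453.3 169.8  40.6] yawx -3.074 F [ 0.2  0.1 -1. ] Tq [-0.05  0.04  0.01] w 8.6
shift [ 0.9  5.6 -5.3] turn [-0.001 -0.008  0.002]
```

Emit:
play_rows --pt "0 0.003 -0.003 0 0 0 0" --pt "0 0.002 0 0 0 0 0" --pt "0 0.0015 0 0 0 0 0"

```text
clock: 16.85
position: [453.5, 171.5, 34.6]
ee_rot: [0.024, -0.706, 0.708, -0.022]
contact_force: [-4.2, -0.2, 10.4]
gripper_width: 8.4
```

Emit:
play_rows --pt "0 0.001 0 0 0 0 0" --pt "0 0.001 0 0 0 0 0"

```text
clock: 17.05
position: [453.8, 171.6, 34.6]
ee_rot: [0.024, -0.706, 0.707, -0.023]
contact_force: [-3.5, -0.1, 4.3]
gripper_width: 9.1
```

```bash
python3 -c "
from h import *
err([452,175,35],3.217)"
```

```text
t 17.05 pos [453.8 171.6  34.6] yawx -3.076 F [-3.5 -0.1  4.3] Tq [-0.33  1.01 -0.04] w 9.1
shift [ 1.6 -0.4 -3.5] turn [-0.001 -0.01   0.001]
```

Down on the mat (contact at 34.6, as when it was picked up). Releasing, rising, and heading to B at (547,193.5), yaw about 0.03.

Emit:
play_rows --pt "0 0 0 0 0 0 0.03" --pt "0 0 0 0 0 0 0.03" --pt "0 0 0 0 0 0 0.03" --pt "0 -0.02 0 0 0 0 0.03" --pt "0 -0.035 0 0 0 0 0.035" --pt "0 -0.04 0 0 0 0 0.035" --pt "-0.045 0 -0.008 0 0 0 0.035" --pt "-0.045 0 -0.008 0 0 0 0.035" --pt "0 0 0 0 0 0 0.035"

```text
clock: 17.95
position: [547.9, 196.2, 138.4]
ee_rot: [-0.02, 0.709, -0.705, 0.028]
contact_force: [-1.5, 0.1, -1.0]
gripper_width: 35.5
```

Run:
```python
from h import *
err([547,193.5,60],3.2)
d=get_image("wrist");cv2.imwrite("pics/w8.png",d["color"][:,:,::-1])
```

```text
t 17.95 pos [547.9 196.2 138.4] yawx -3.073 F [-1.5  0.1 -1. ] Tq [-0.    0.13 -0.04] w 35.5
shift [ 2.1 78.4  3.1] turn [ 0.005  0.01  -0.012]
```

View pics/w8.png

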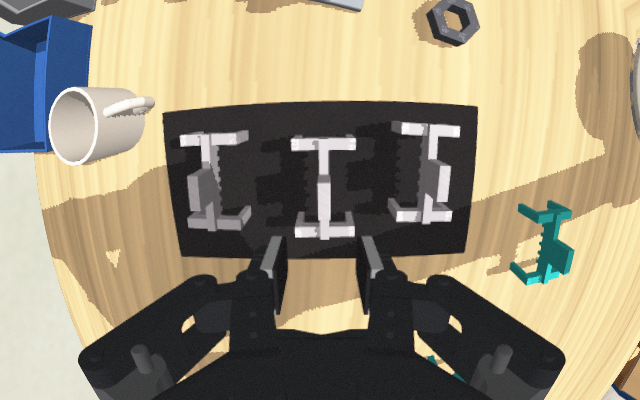

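Leaf A stands upright again at (428,170). B is between the fingers with its yokes at (323,144) and (324,232).

Run:
```python
from h import *
d=get_image("wrist")
p,q=wplane(d,(323,144),54),wplane(d,(324,232),54);c=(p+q)/2;y=np.arctan2(*(q-p)[::-1])-np.pi/2
print(p,q,c,np.linalg.norm(p-q),y);err([c[0],c[1],37],y+np.pi)
```

```text
[547.44926945 153.29750587] [541.10160134 231.52393878] [544.27543539 192.41072233] 78.48355048835359 0.08096739978843215
t 18.05 pos [543.4 194.6 137.3] yawx -3.074 F [-0.7 -0.5 -0.4] Tq [ 0.02  0.04 -0.05] w 35.0
shift [-1.000e-01  1.003e+02  2.600e+00] turn [ 0.004 -0.013 -0.006]
```

Emit:
play_rows --pt "-0.0035 0.01 0.0015 0.004 -0.01 -0.006 0.035" --pt "0 0.03 0 0 0 0 0.035" --pt "0 0.03 0 0 0 0 0.035" --pt "0 0.02 0 0 0 0 0.035" --pt "0 0.009 0 0 0 0 0.035" --pt "0 0 0 0 0 0 0.035"

```text
clock: 18.65
position: [541.8, 191.0, 32.2]
ee_rot: [0.031, -0.705, 0.708, -0.027]
contact_force: [0.4, 0.1, 0.7]
gripper_width: 34.7
```

Run:
```python
from h import *
err([547,193.5,35],3.22)
d=get_image("wrist");g=cv2.GaussianBlur(d["color"],(3,3),0).mean(2).astype(int);cv2.imwrite("pics/w9.png",d["color"][:,:,::-1])
for v in (150,165,180,195,210,225,240,255,270): print(v,g[v,270:376:3].tolist())
```

```text
t 18.65 pos [541.8 191.   32.2] yawx -3.059 F [0.4 0.1 0.7] Tq [ 0.02 -0.05 -0.03] w 34.7
shift [-5.4 -2.8 -2.1] turn [-0.003  0.004  0.005]
150 [50, 48, 48, 49, 50, 49, 46, 47, 48, 47, 48, 48, 47, 48, 45, 49, 48, 46, 49, 46, 47, 50, 45, 48, 48, 48, 48, 48, 46, 47, 39, 33, 33, 30, 33, 31]
165 [170, 170, 172, 172, 172, 176, 186, 187, 188, 186, 189, 151, 124, 121, 122, 123, 149, 190, 190, 188, 189, 189, 190, 189, 189, 186, 188, 188, 202, 188, 201, 150, 47, 47, 46, 46]
180 [231, 227, 227, 227, 227, 227, 227, 227, 227, 163, 156, 210, 228, 228, 228, 229, 228, 226, 226, 226, 226, 225, 226, 226, 225, 225, 225, 225, 225, 226, 226, 160, 47, 46, 46, 49]
195 [33, 33, 33, 32, 33, 44, 46, 48, 47, 48, 45, 167, 228, 227, 227, 227, 178, 48, 48, 47, 44, 47, 45, 46, 48, 47, 38, 37, 37, 41, 34, 32, 30, 32, 32, 32]
210 [34, 30, 33, 33, 33, 44, 48, 47, 46, 46, 46, 154, 227, 226, 227, 227, 176, 46, 48, 47, 47, 45, 48, 48, 48, 48, 35, 32, 33, 33, 32, 32, 35, 33, 32, 33]
225 [35, 33, 34, 33, 33, 33, 37, 47, 45, 45, 50, 123, 153, 154, 154, 156, 142, 63, 49, 48, 49, 47, 48, 47, 45, 45, 33, 34, 35, 34, 35, 33, 31, 32, 31, 33]
240 [82, 123, 124, 124, 37, 29, 34, 38, 47, 49, 101, 118, 115, 119, 119, 119, 124, 77, 49, 47, 47, 48, 47, 48, 46, 46, 48, 47, 49, 30, 35, 115, 123, 126, 114, 49]
255 [129, 129, 85, 30, 24, 25, 43, 46, 47, 76, 150, 175, 223, 224, 224, 225, 226, 95, 49, 48, 49, 48, 48, 47, 48, 50, 48, 48, 43, 27, 24, 29, 56, 123, 124, 127]
270 [161, 52, 33, 25, 24, 25, 31, 34, 34, 46, 150, 155, 153, 153, 157, 156, 150, 65, 34, 33, 34, 35, 35, 35, 51, 116, 114, 116, 47, 25, 24, 25, 26, 44, 145, 159]
```

Emit:
play_rows --pt "-0.0052 -0.0025 -0.002 0 0.004 0.005 0.025" --pt "0 0 0 0 0 0 0" --pt "0 0 0 0 0 0 0" --pt "0 0 0 0 0 0 0" --pt "0 0 0 0 0 0 0" --pt "0 0 0 0 0 0 0"

```text
clock: 19.3
position: [549.0, 195.0, 39.0]
ee_rot: [-0.025, 0.707, -0.706, 0.03]
contact_force: [0.0, 1.1, -1.7]
gripper_width: 8.3
```

Run:
```python
from h import *
err([547,193.5,35],3.22)
```

```text
t 19.3 pos [549. 195.  39.] yawx -3.063 F [ 0.   1.1 -1.7] Tq [0.05 0.08 0.01] w 8.3
shift [2.1 4.  1.3] turn [ 0.001 -0.    -0.007]
```

Emit:
play_rows --pt "0 0.002 0 0 0 -0.007 0" --pt "0 0.001 0 0 0 0 0"

```text
clock: 19.5
position: [549.0, 195.1, 37.6]
ee_rot: [-0.028, 0.707, -0.706, 0.028]
contact_force: [-5.3, 0.3, 8.5]
gripper_width: 8.4
```

Emit:
play_rows --pt "0 0.001 0 0 0 0 0" --pt "0 0.001 0 0 0 0 0"

```text
clock: 19.7
position: [549.0, 195.1, 37.6]
ee_rot: [-0.029, 0.707, -0.707, 0.028]
contact_force: [-2.6, 0.1, 5.0]
gripper_width: 8.7
```

Mat contact at 37.6 gives a TCP-to-feet offset of 33.6, so I expect 92.6 resting on crests and 87.6 home.

Emit:
play_rows --pt "0 -0.01 0 0 0 0 0" --pt "0 -0.03 0 0 0 0 0" --pt "0 -0.035 0 0 0 0 0" --pt "0 -0.035 0 0 0 0 0" --pt "0 -0.01 0 0 0 0 0" --pt "0 0 0 0 0 0 0"

```text
clock: 20.3
position: [548.8, 194.6, 161.2]
ee_rot: [0.029, -0.706, 0.707, -0.026]
contact_force: [-0.2, -0.2, -2.7]
gripper_width: 8.1
```

```bash
python3 -c "
from h import *
path([547,-118,150],2.974,9)"
```

```text
t 20.3 pos [548.8 194.6 161.2] yawx -3.063 F [-0.2 -0.2 -2.7] Tq [ 0.02 -0.02 -0.  ] w 8.1
shift [ 26.3  11.6 311.5] turn [-0.001  0.246  0.005]
[ 2.9  1.3 34.6] [-0.     0.027  0.001]
[ 2.   1.3 34.7] [-0.     0.027  0.001]
[ 1.   1.3 34.7] [-0.     0.027  0.001]
[ 0.1  1.3 34.7] [-0.     0.027  0.001]
[-0.9  1.3 34.7] [-0.     0.027  0.001]
[-1.8  1.3 34.7] [-0.     0.027  0.001]
[-2.8  1.3 34.6] [-0.     0.027  0.001]
[-3.7  1.2 34.5] [-0.     0.027  0.001]
[-4.7  1.2 34.4] [-0.     0.027  0.001]
```

Emit:
play_rows --pt "0.0029 0.0005 0.0335 0 0.027 0 0" --pt "0.002 0.0005 0.0335 0 0.027 0 0" --pt "0.001 0.0005 0.0335 0 0.027 0 0" --pt "0 0.0005 0.0335 0 0.027 0 0" --pt "-0.0009 0.0005 0.0335 0 0.027 0 0" --pt "-0.0018 0.0005 0.0335 0 0.027 0 0" --pt "-0.0028 0.0005 0.0335 0 0.027 0 0" --pt "-0.0037 0.0005 0.0335 0 0.027 0 0" --pt "-0.0047 0.0005 0.0335 0 0.027 0 0" --pt "0 0 0 0 0 0 0"

```text
clock: 21.3
position: [536.2, -118.4, 137.6]
ee_rot: [-0.049, -0.702, 0.706, 0.074]
contact_force: [-0.2, 0.3, -1.6]
gripper_width: 8.2
```

```bash
cat >> h.py <<'E'
def centre(tag):
    """spindle centre line in tool frame from wrist image rows (right/left edges of the ridges)"""
    d=get_image("wrist");cv2.imwrite(f"pics/{tag}.png",d["color"][:,:,::-1])
    g=cv2.GaussianBlur(d["color"],(3,3),0).mean(2).astype(int)
    for v in range(50,190,10): print(v,g[v,280:372:3].tolist())
E
python3 -c "
from h import *
err([547,-118,125],2.974);centre('w10')"
```

```text
t 21.3 pos [ 536.2 -118.4  137.6] yawx 2.968 F [-0.2  0.3 -1.6] Tq [ 0.05 -0.07  0.01] w 8.2
shift [-11.   12.2  -2.3] turn [-0.008 -0.006  0.035]
50 [149, 151, 149, 90, 105, 127, 146, 162, 177, 192, 201, 182, 166, 99, 143, 151, 150, 150, 150, 150, 151, 152, 153, 152, 153, 155, 167, 160, 156, 164, 162]
60 [152, 151, 148, 92, 107, 129, 146, 162, 177, 191, 201, 181, 166, 97, 143, 152, 151, 150, 150, 150, 148, 148, 149, 148, 150, 153, 159, 166, 156, 159, 165]
70 [54, 53, 56, 84, 109, 129, 147, 161, 176, 191, 200, 180, 166, 148, 64, 54, 54, 53, 56, 57, 58, 58, 57, 64, 134, 151, 157, 167, 160, 156, 165]
80 [98, 98, 97, 89, 109, 129, 147, 163, 176, 190, 196, 179, 166, 147, 103, 100, 99, 110, 116, 141, 150, 151, 152, 150, 151, 151, 171, 165, 165, 156, 159]
90 [89, 93, 108, 126, 138, 152, 162, 174, 186, 194, 202, 205, 188, 173, 162, 153, 144, 150, 150, 148, 150, 151, 151, 150, 152, 152, 170, 171, 165, 161, 157]
100 [118, 145, 142, 91, 105, 127, 149, 161, 174, 184, 188, 173, 162, 137, 142, 149, 148, 147, 148, 149, 148, 148, 147, 149, 148, 152, 167, 176, 166, 165, 155]
110 [90, 91, 108, 128, 1
[... 539 characters left out ...]
7, 147, 146, 146, 145, 143, 142, 144, 147, 171, 171, 176, 176, 165]
150 [95, 97, 99, 108, 132, 145, 154, 162, 168, 172, 174, 175, 165, 153, 156, 147, 141, 141, 142, 143, 144, 145, 146, 145, 145, 97, 103, 105, 126, 174, 170]
160 [184, 170, 168, 169, 170, 168, 169, 169, 168, 166, 166, 155, 148, 148, 148, 147, 148, 167, 168, 167, 168, 167, 168, 167, 168, 167, 166, 168, 177, 172, 176]
170 [172, 171, 168, 169, 169, 169, 168, 169, 168, 115, 115, 121, 170, 170, 170, 170, 170, 166, 168, 168, 167, 167, 166, 166, 165, 165, 166, 173, 183, 190, 195]
180 [89, 87, 97, 103, 105, 111, 113, 115, 116, 126, 126, 159, 169, 170, 169, 169, 168, 142, 141, 141, 141, 141, 142, 141, 140, 145, 159, 167, 171, 170, 177]
```

Emit:
play_rows --pt "-0.006 0 -0.002 -0.008 -0.006 0.018 0" --pt "-0.005 0 0 0 0 0.017 0" --pt "0 0 0 0 0 0 0"

```text
clock: 21.65
position: [546.9, -115.2, 134.2]
ee_rot: [0.057, 0.705, -0.704, -0.059]
contact_force: [-0.5, -0.2, -2.3]
gripper_width: 8.4
```

```bash
python3 -c "
from h import *
err([547,-118,125],2.974);centre('w11');err([547,-118,125],2.974)"
```

```text
t 21.65 pos [ 546.9 -115.2  134.2] yawx 2.977 F [-0.5 -0.2 -2.3] Tq [-0.    0.04  0.  ] w 8.4
shift [-0.5  9.2  2.7] turn [0.001 0.003 0.002]
50 [125, 108, 101, 135, 152, 153, 153, 154, 137, 92, 113, 131, 151, 165, 182, 200, 204, 181, 167, 101, 147, 152, 153, 154, 153, 152, 150, 150, 151, 150, 153]
60 [86, 86, 82, 82, 66, 56, 56, 53, 63, 93, 114, 133, 152, 165, 181, 198, 202, 179, 168, 146, 55, 54, 53, 56, 100, 148, 149, 150, 149, 149, 152]
70 [98, 98, 99, 98, 99, 99, 99, 99, 92, 94, 115, 134, 152, 166, 180, 196, 198, 178, 166, 144, 101, 101, 101, 102, 101, 105, 114, 119, 152, 153, 151]
80 [97, 98, 99, 99, 99, 97, 86, 98, 115, 130, 144, 154, 167, 177, 188, 201, 208, 207, 189, 174, 164, 155, 148, 152, 151, 150, 153, 154, 155, 155, 154]
90 [98, 98, 98, 95, 97, 99, 113, 107, 87, 94, 102, 116, 135, 162, 176, 127, 118, 112, 103, 82, 82, 96, 138, 149, 149, 149, 150, 148, 150, 151, 153]
100 [97, 96, 96, 97, 98, 98, 87, 99, 116, 131, 145, 157, 167, 178, 188, 199, 204, 203, 184, 172, 163, 153, 142, 150, 150, 150, 148, 152, 151, 151, 151]
110 [97, 97, 98, 96, 96, 97, 97, 106, 108, 95, 107, 126
[... 613 characters left out ...]
, 161, 170, 177, 171, 162, 151, 109, 108, 125, 144, 143, 144, 97, 102, 102, 113, 142, 142]
160 [174, 173, 173, 174, 173, 172, 172, 172, 172, 170, 162, 149, 151, 150, 149, 150, 150, 169, 171, 170, 170, 170, 171, 171, 170, 170, 170, 171, 169, 170, 170]
170 [173, 173, 172, 172, 172, 173, 173, 172, 170, 116, 114, 123, 173, 174, 174, 173, 173, 171, 171, 171, 170, 170, 171, 171, 170, 169, 169, 169, 170, 170, 169]
180 [96, 97, 95, 95, 96, 95, 95, 111, 99, 105, 131, 148, 172, 172, 173, 173, 174, 177, 173, 163, 152, 145, 144, 142, 143, 143, 145, 146, 146, 145, 152]
t 21.7 pos [ 546.8 -115.1  134.2] yawx 2.977 F [ 0.3 -0.8 -1.9] Tq [0.05 0.01 0.05] w 8.6
shift [-0.7  9.2  2.8] turn [0.001 0.003 0.002]
```

Emit:
play_rows --pt "0 0.006 0 0 0 0 0" --pt "0 0.006 0 0 0 0 0" --pt "0 0.006 0 0 0 0 0" --pt "0 0.006 0 0 0 0 0" --pt "0 0.004 0 0 0 0 0"

```text
clock: 22.2
position: [547.1, -113.1, 104.4]
ee_rot: [0.056, 0.705, -0.704, -0.057]
contact_force: [-0.1, 0.3, -2.1]
gripper_width: 8.6
```

```bash
python3 -c "
from h import *
err([547,-118,93],2.974)"
```

```text
t 22.2 pos [ 547.1 -113.1  104.4] yawx 2.98 F [-0.1  0.3 -2.1] Tq [0.02 0.05 0.04] w 8.6
shift [-0.7 11.4  4.9] turn [0.001 0.006 0.001]
```

Emit:
play_rows --pt "-0.001 0.004 0.001 0 0.006 0 0" --pt "0 0.003 0.001 0 0 0 0" --pt "0 0.0025 0 0 0 0 0" --pt "0 0.002 0 0 0 0 0"

```text
clock: 22.6
position: [547.6, -115.6, 91.2]
ee_rot: [0.059, 0.705, -0.704, -0.06]
contact_force: [0.0, 0.5, -2.0]
gripper_width: 8.8
```

```bash
python3 -c "
from h import *
err([547,-118,93],2.974)"
```

```text
t 22.6 pos [ 547.6 -115.6   91.2] yawx 2.974 F [ 0.   0.5 -2. ] Tq [0.02 0.01 0.02] w 8.8
shift [ 0.2 -1.8  2.4] turn [ 0.001 -0.     0.002]
```

No contact at 91.2, which is already below the crest level. Continuing gently.

Emit:
play_rows --pt "0 0.0015 0 0 0 0 0" --pt "0 0.001 0 0 0 0 0"

```text
clock: 22.8
position: [547.7, -115.7, 88.6]
ee_rot: [0.059, 0.705, -0.704, -0.06]
contact_force: [1.0, 0.6, -1.4]
gripper_width: 8.5
```

Emit:
play_rows --pt "0 0.001 0 0 0 0 0" --pt "0 0.001 0 0 0 0 0"

```text
clock: 23.0
position: [547.9, -115.8, 87.4]
ee_rot: [0.059, 0.705, -0.704, -0.06]
contact_force: [-3.0, 1.4, 7.1]
gripper_width: 8.4
```

```bash
python3 -c "
from h import *
err([547,-118,88],2.974)"
```

```text
t 23.0 pos [ 547.9 -115.8   87.4] yawx 2.974 F [-3.   1.4  7.1] Tq [ 0.55  0.82 -0.03] w 8.4
shift [ 0.5 -0.6  2.3] turn [ 0.001 -0.     0.002]
```

Contact at 87.4 matches the predicted home height (87.6). Feeling along the thread both ways to confirm the teeth are caught.

Emit:
play_rows --pt "0 0.0004 0.0015 0 0 0 0" --pt "0 0.0004 0.0015 0 0 0 0" --pt "0 0.0004 0.0015 0 0 0 0" --pt "0 0.0004 0.0015 0 0 0 0"

```text
clock: 23.4
position: [548.4, -117.7, 87.7]
ee_rot: [0.06, 0.707, -0.702, -0.058]
contact_force: [-1.3, 8.2, 2.7]
gripper_width: 8.4
```

Emit:
play_rows --pt "0 0.0004 -0.0015 0 0 0 0" --pt "0 0.0004 -0.0015 0 0 0 0" --pt "0 0.0004 -0.0015 0 0 0 0" --pt "0 0.0004 -0.0015 0 0 0 0"

```text
clock: 23.8
position: [549.0, -115.3, 87.4]
ee_rot: [0.06, 0.705, -0.704, -0.058]
contact_force: [-1.0, -5.7, 1.6]
gripper_width: 8.5
```

```bash
python3 -c "
from h import *
err([547,-118,88],2.974)"
```

```text
t 23.8 pos [ 549.  -115.3   87.4] yawx 2.975 F [-1.  -5.7  1.6] Tq [-1.76  0.44 -0.02] w 8.5
shift [ 1.6 -0.6  3. ] turn [ 0.001  0.001 -0.002]
```

The travel is only 2.4 mm between hard stops (+8/−6 N with a ~2 N press) and the height stays at 87.4–87.7, so the teeth are caught in the grooves. Final press to feel it home, then release.

Emit:
play_rows --pt "0.001 0.0003 0.001 0 0 0 0" --pt "0 0.0008 0.0006 0 0 0 0" --pt "0 0.0008 0 0 0 0 0"

```text
clock: 24.1
position: [548.9, -116.3, 87.4]
ee_rot: [0.061, 0.705, -0.704, -0.057]
contact_force: [-2.1, -0.1, 6.4]
gripper_width: 8.1
```

Emit:
play_rows --pt "0 -0.0005 0 0 0 0 0.012" --pt "0 0 0 0 0 0 0.02" --pt "0 0 0 0 0 0 0.03" --pt "0 0 0 0 0 0 0.03" --pt "0 0 0 0 0 0 0.03"

```text
clock: 24.6
position: [549.0, -115.9, 86.9]
ee_rot: [0.061, 0.706, -0.704, -0.057]
contact_force: [-0.3, -0.2, -0.4]
gripper_width: 29.9
```

```bash
python3 -c "
from h import *
err([547,-118,88],2.974)"
```

```text
t 24.6 pos [ 549.  -115.9   86.9] yawx 2.974 F [-0.3 -0.2 -0.4] Tq [-0.   -0.03  0.  ] w 29.9
shift [ 1.6 -1.1  2.4] turn [ 0.004  0.    -0.005]
```

Emit:
play_rows --pt "0 -0.015 0 0 0 0 0.03" --pt "0 -0.03 0 0 0 0 0.03" --pt "0 -0.035 0 0 0 0 0.03" --pt "0 -0.035 0 0 0 0 0.03" --pt "0 0 0 0 0 0 0.03"

```text
clock: 25.1
position: [547.4, -116.6, 203.8]
ee_rot: [0.059, 0.705, -0.704, -0.059]
contact_force: [-0.1, 0.1, -0.2]
gripper_width: 30.0
```

Run:
```python
from h import *
err([547,-118,200],2.974)
d=get_image("wrist");s=get_image("scene");t=get_image("top")
g=cv2.GaussianBlur(d["color"],(3,3),0).mean(2).astype(int)
for v in range(60,300,10): print(v,g[v,255:390:4].tolist())
# other leaves: bright parts on the mat, top view
im=t["color"].max(2);m=np.zeros_like(im);m[155:246,238:284]=im[155:246,238:284]>75
n,l,st,ce=cv2.connectedComponentsWithStats(m,connectivity=8)
for i in range(1,n):
    if st[i,4]>40:
        r=cv2.minAreaRect(np.argwhere(l==i)[:,::-1].astype(np.float32));print("mat blob",st[i],r,plane(t,r[0],50).round(1))
a0=cv2.imread("pics/top0.png").astype(int);df=(np.abs(t["color"][:,:,::-1].astype(int)-a0).max(2)>40).astype(np.uint8)
n,l,st,ce=cv2.connectedComponentsWithStats(df);print("top changes",[st[i].tolist() for i in range(1,n) if st[i,4]>25])
```

```text
t 25.1 pos [ 547.4 -116.6  203.8] yawx 2.974 F [-0.1  0.1 -0.2] Tq [ 0.   -0.09  0.02] w 30.0
shift [0.2 3.8 1.5] turn [ 0.002 -0.     0.   ]
60 [143, 146, 146, 144, 145, 147, 145, 147, 147, 147, 132, 149, 149, 148, 95, 127, 157, 182, 198, 167, 109, 150, 149, 149, 149, 151, 151, 152, 163, 155, 164, 161, 168, 172]
70 [144, 146, 146, 146, 145, 146, 129, 97, 100, 99, 98, 60, 62, 61, 92, 129, 156, 182, 195, 168, 82, 69, 71, 117, 147, 147, 147, 151, 165, 156, 163, 160, 167, 171]
80 [95, 94, 96, 96, 96, 98, 96, 95, 96, 97, 97, 97, 98, 99, 94, 128, 157, 181, 192, 166, 118, 99, 98, 99, 139, 149, 151, 150, 166, 161, 158, 162, 163, 170]
90 [140, 112, 95, 95, 95, 95, 98, 97, 95, 95, 97, 96, 87, 101, 128, 151, 169, 188, 202, 190, 166, 150, 149, 148, 150, 151, 151, 153, 172, 163, 155, 166, 158, 118]
100 [140, 140, 143, 144, 141, 94, 94, 94, 96, 94, 95, 101, 130, 125, 116, 142, 165, 183, 194, 176, 149, 148, 148, 149, 147, 148, 148, 147, 177, 164, 155, 147, 108, 110]
110 [141, 141, 142, 122, 94, 94, 96, 95, 96, 96, 95, 94, 93, 103, 92, 106, 122, 156, 156, 104, 118, 129, 147, 147, 147, 146, 146, 152
[... 3044 characters left out ...]
6 115] ((258.5, 166.5), (15.0, 21.0), 90.0) [649.5 201.4]
mat blob [253 205  31  41 268] ((268.0, 225.0), (40.0, 30.0), 90.0) [454. 165.]
top changes [[295, 41, 14, 10, 53], [253, 47, 10, 4, 36], [311, 76, 16, 47, 121], [209, 83, 431, 317, 34583], [275, 82, 36, 17, 468], [322, 84, 21, 25, 80], [334, 116, 8, 4, 27], [396, 125, 65, 52, 1712], [328, 129, 20, 16, 152], [345, 134, 45, 20, 349], [248, 158, 17, 20, 115], [362, 163, 17, 7, 46], [386, 169, 16, 11, 85], [454, 170, 51, 85, 1973], [343, 183, 8, 10, 32], [246, 187, 30, 22, 267], [319, 188, 7, 8, 38], [327, 189, 13, 9, 70], [360, 196, 9, 8, 38], [463, 251, 12, 11, 40], [516, 269, 18, 10, 54], [488, 282, 23, 15, 57], [478, 299, 10, 5, 28]]
```

Run:
```python
from h import *
d=get_image("wrist");g=cv2.cvtColor(cv2.GaussianBlur(d["color"],(3,3),0),cv2.COLOR_RGB2GRAY).astype(int)
s=read_state();M=R.from_quat(s["ee_rot"]).as_matrix()
for v in (143,147,228,231):
    r=g[v,275:370];e=np.abs(np.diff(r));i=[k+275.5 for k in range(len(e)) if e[k]>20];L,Rr=i[0],i[-1]
    a,b=wplane(d,(L,v),104),wplane(d,(Rr,v),104);m=M.T@(np.append((a+b)/2,104)-s["position"]);print(v,L,Rr,np.linalg.norm(a-b).round(1),m.round(1))
from bench import job_done
print(job_done())
```

```text
143 282.5 345.5 54.6 [-6.7 93.  42.3]
147 282.5 309.5 23.5 [-22.3  92.8  38.8]
228 285.5 306.5 19.6 [-23.8  92.8 -36.1]
231 285.5 306.5 19.6 [-23.9  92.8 -39.1]
the job is handed in; nothing more can be done
None
```

The leaf that fits is the middle one on the mat. It is sitting home on the front spindle, and I have handed the job in; no verdict was reported.

- **First leaf (nearest the robot):** it rested on the crests at about the predicted height and did not drop in over about 23 mm of sliding. A second, slower pass back hardly moved, because friction held it. I put it back on the mat, and the wrist view showed it standing upright.
- **Middle leaf:** it went past crest level without touching and stopped at 87.4 mm, against 87.6 mm predicted for home. Still gripped, it moved only about 2.4 mm along the thread before stopping firmly each way (+8 / −6 N). I then pressed it down with about 6 N before letting go. It lies about 8 mm from the middle of the stand.
- **Third leaf:** not needed and never touched. In the images its teeth are about 9 mm apart, against about 14 mm for the spindle.
- **Forces and time:** the readings never went above about 13 N, and the clock stood at about 25 s of the 72 s allowed. The gripper was about 100 mm clear of the leaf and touching nothing.

What failed or disagreed:
- **Missed grasps:** my first two grasps closed above the tab, because the fingertips sit about 28 mm higher than the reported tool point.
- **Spindle position:** the top and wrist views of the spindle line differed by about 4 mm. I followed the wrist view, and the legs went over the spindle without touching.
- **Final image check:** one row gave a yoke width of 54.6 mm, against 55 mm expected. The same row put the yoke about 7 mm off to one side, and the other rows failed to find its edges. That check is therefore inconclusive, and that the leaf is level and fully home rests on the feel alone.

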